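# Load and clamp the specimen-cell rail, then log it with the scanner

### The arm

A 6-joint arm with a two-finger parallel gripper is mounted at the origin on the work surface. World frame = base frame: x ahead of the robot, y to its left, z up, the work surface at z = 0. Lengths are in mm, angles in rad, forces in N, time in s.
With the tool pointing down it reaches from about 350 to 775 mm from the base axis. Payload 5.5 kg.
Tool frame: the origin (TCP) lies midway between the tips of the shut fingers; the grasp point (between the pads) lies 19 mm behind it (robot.hold_point_z is the distance from the TCP to the grasp point, in mm); z points along the fingers, y is the direction in which the jaws open and shut (so a half turn about z gives the same grasp; the last joint's range is limited). The gripper opens to 85 mm and grips with 20 to 120 N. Pads are 22 mm wide; open, the fingers measure 114 mm over their backs; the gripper's body (76 mm by 85 mm) begins 54 mm behind the grasp point. The pads swing forward as they close: fully open they stand 13 mm farther back than shut.
Start: joints at [0.96, 0.313, 0.046, 1.304, 0, 1.431], TCP at [260.85, 512.474, 231.323] pointing down, gripper open.
Joint ranges: [-2.76, 2.76], [-0.86, 1.69], [-1.03, 1.26], [-2.2, 2.34], [-1.47, 1.5], [-3.14, 3.14]. Speed limits (rad/s): [2.57, 2.57, 3.14, 3.14, 3.14, 3.14].

### API

Orientations are given as [roll, pitch, yaw] about the fixed x, y, z axes, in that order (R = Rz(yaw) Ry(pitch) Rx(roll)).
In Python, from cell import robot gives the robot as it stands.
- The arm moves only by the tool drive_tool, never from a script. Its argument "deltas" is text: rows parted by semicolons, each of 7 numbers parted by spaces: the turn, a rotation vector about the tool's x, y, z in rad, then the shift along the tool's x, y, z in m, then the opening in per cent of the stroke, from 0 (shut) to 100 (fully open). A call has 1 to 8 rows; each row is the pose to reach, as a shift and turn from the pose commanded when the call began, along the tool's axes at that moment; what a row does not reach only later rows make up. A row lasts 1/12 s, in which the tool goes at most 41.7 mm and 7.16 degrees, less where a joint would pass 70% of its speed; a pose out of reach is approached as far as the arm can. A call with a gripper value outside its range is refused whole. The fingers move at their own pace and stop on an object; "newtons" is the grip in N (left out, the last holds). Time passes only in rows, so rows that repeat a pose let the fingers close. It gives the time, the measured TCP pose, the force and the opening at its end, in the units of the state.
- robot.sense(): the state, without advancing time (a new reading comes with each control period).
- robot.grab_frame(name): name is "scene" or "top" or "wrist"; returns a dict with "image" (384x512x3 uint8, red, green, blue), "mtx" (3x3 intrinsics, pixels), "rvec" (rotation vector, rad) and "tvec" (3), from world to camera coordinates, as OpenCV has them. Camera axes: x right, y down, z forward; pixel columns grow to the right and rows downward; lengths in mm; the calibration is good to about 2 mm. A picture is of the moment at which its call begins. There is no depth.
- robot.sign_off(): hands the job in, once; it reports no verdict.
The state is a dict: "time_s": time; "joint_positions": joint angles; "qvel": joint speeds; "joint_efforts": joint torques, N m; "position": TCP position; "tool_rot": TCP orientation; "wrist_force": force on the tool from outside, world axes, zero at the start; "wrist_torque": the same for the moment, N m; "finger_gap": opening from 0.0 (shut) to 1.0 (fully open).
Only numpy, scipy, OpenCV 4.12 (cv2) and the standard library are available. Lean on these libraries where they do the work, as an engineer would, in place of code of your own. Each camera call takes 0.05 s, during which the arm holds its last target.

### The job

Load the rail for the microscope: flip the red cam lever up to free the blue stop, slide the stop back, and set all the aluminium specimen cells that are on the bench in the channel, upright, in one row against the white end block, long side across the rail. Then slide the stop up snug so that no gaps are left, and flip the lever fully down to clamp it. Last, take the scanner from its cradle, aim its red window straight at the middle of the yellow label from about 8 cm and hold it steady for two seconds, then put it back in its cradle the way it was; disturb nothing else on the bench.

Things in the scene. Friction and masses are not known exactly. Their poses are not given: they have to be found in the camera images.
- rail: loading rail, fixed: black base plate 400 long (its y) x 100 wide (x) x 12 thick; origin at the centre of its underside, z up. On it a channel along y, 60 wide inside, floor at z = 12, side lips 6 thick and 8 high (y = -130 to 190). At y = -190 to -130 the white end block, 66 wide, top at z = 46. In a tight row the cell centres lie at y = -111, -73, -35, +3, z = 29
- end_face (a point): middle of the foot of the end block's inner face, on the channel floor (rail y = -130, z = 12), where the row of cells begins; axes as the rail's
- label (a point): centre of the yellow label with black bars (54 x 44) that lies flat on top of the white end block, facing up; axes as the rail's
- stop (a joint): position of the sliding stop: distance in m from the end block's inner face to the stop's front face, 0 to 0.20; grows along the rail's +y. Slides with about 3 N when the lever is up (more while pushing cells); with the lever down the cam presses on the rail and holds it. At the start it is clamped 20 to 65 mm from the end block
- stop_grip (a point): grip point on the blue front block of the stop: the block is 56 wide (rail x), 28 long (y), from 1 to 40 above the channel floor; the point is half-way along it, 29.5 above the channel floor, 14 behind the stop's front face. Grip it across its width; the channel's lips end 8 above the floor. Behind it (to +y), two low cheeks (top 29 above the floor) carry the lever; axes as the rail's
- lever (a joint): angle of the red cam lever in rad: 0 = flat down, clamped, knob pointing to the rail's +y away from the end block; grows as it is flipped up, to 1.2 = up, free. The cam bites below about 0.4; the lever stays where it is left; flipping needs some 3 to 10 N at the knob
- lever_knob (a point): centre of the lever's red knob, a cylinder 18 across, 30 long along the rail's x (pinch it across its flat ends); it swings in the rail's y-z plane on a radius of 75.7 about lever_hinge; at lever angle a it lies from the hinge at y = 75 cos a - 10 sin a, z = 75 sin a + 10 cos a (mm, rail axes)
- lever_hinge (a point): the lever's hinge axis (along the rail's x), on the stop 60 behind its front face, 22 above the channel floor; axes as the rail's
- cell1_c (a point): centre (half-way up) of a specimen cell, an aluminium block 52 (its x, the long side) x 38 (its y) x 34 high with a round black window on top, 0.18 kg; z up. Stands on the bench at the start, at any yaw within 0.6; either end may face either way. Two to four of the four cells are present
- cell2_c (a point): centre (half-way up) of a specimen cell, an aluminium block 52 (its x, the long side) x 38 (its y) x 34 high with a round black window on top, 0.18 kg; z up. Stands on the bench at the start, at any yaw within 0.6; either end may face either way. Two to four of the four cells are present
- cell3_c (a point): centre (half-way up) of a specimen cell, an aluminium block 52 (its x, the long side) x 38 (its y) x 34 high with a round black window on top, 0.18 kg; z up. Stands on the bench at the start, at any yaw within 0.6; either end may face either way. Two to four of the four cells are present
- cell4_c (a point): centre (half-way up) of a specimen cell, an aluminium block 52 (its x, the long side) x 38 (its y) x 34 high with a round black window on top, 0.18 kg; z up. Stands on the bench at the start, at any yaw within 0.6; either end may face either way. Two to four of the four cells are present
- cradle: black scanner cradle, fixed in the run: foot 120 (its x) x 60 (y) x 6, on it a pedestal 90 x 28 whose top (z = 44 above the origin at the underside's centre) carries the scanner; grey cheeks at both ends (|x| 29 to 45, inner gap 44 in y, tops at z = 56) keep it in; between the cheeks (|x| under 29) the sides are free for fingers
- cradle_seat (a point): centre of the pedestal's top, under the seated scanner's middle; seated, scanner_c is 14 straight above it; axes as the cradle's
- scanner_c (a point): centre (half-way up) of the hand scanner's white straight body, 110 (x) x 34 (y) x 28 (z), 0.17 kg; +x is towards its grey head, which reaches to x = +85 and 27 below this point; z up. Grip it across y at this point. In the cradle at the start, its x along the cradle's x
- beam (a point): centre of the scanner's red window, at x = +75, z = -17 from scanner_c; this point's own z axis is the direction of the beam: forward and 45 degrees down (scanner x and -z in equal parts); its y is the scanner's y
- scanner: the scanner; origin at the centre of its body's underside, 14 below scanner_c, same axes
- jar: small amber jar, 44 across x 60 high; bystander, leave it alone; origin at the centre of its underside
- solvent: clear plastic bottle, 52 across x 130 high; bystander, leave it alone; origin at the centre of its underside
- lens: steel lens barrel, 38 across x 62 high; bystander, leave it alone; origin at the centre of its underside
- dish: shallow glass dish, 84 across x 16 high; bystander, leave it alone; origin at the centre of its underside
- tweezers: steel tweezers with black grips, 115 x 13 x 9, lying between cells and rail; bystander, leave it alone; origin at the centre of its underside
- swabs: plain brown box 110 x 70 x 50; bystander, leave it alone; origin at the centre of its underside
- weight: brass weight, 50 across x 45 high; bystander, leave it alone; origin at the centre of its underside
Things that resemble listed ones, but are neither listed nor needed, are in the scene too. Leave any green or purple look-alike of the part that bears cell4_c alone.

How it is judged (in metres and radians):
On the way, in this order (a step that is already met when the one before it is completed fails the run):
1. the lever is flipped up, the stop is free (value of joint lever above 0.9 rad), for 0.1 s.
2. the stop is slid back to make room (more than 75 mm from the end block) (value of joint stop above 0.078 m), for 0.1 s.
3. every cell stands in the channel, long side across the rail (x of cell1_c in the frame of rail between -0.008 and 0.008 m and z of cell1_c in the frame of rail between 0.024 and 0.034 m and y of cell1_c in the frame of rail between -0.118 and 0.04 m and angle between each of cell1_c, cell2_c, cell3_c, cell4_c's own z axis and vertical below 0.12 rad and angle between the x axis of rail and the x axis of cell1_c, either way round below 0.25 rad and x of cell2_c in the frame of rail between -0.008 and 0.008 m and z of cell2_c in the frame of rail between 0.024 and 0.034 m and y of cell2_c in the frame of rail between -0.118 and 0.04 m and angle between the x axis of rail and the x axis of cell2_c, either way round below 0.25 rad and x of cell3_c in the frame of rail between -0.008 and 0.008 m and z of cell3_c in the frame of rail between 0.024 and 0.034 m and y of cell3_c in the frame of rail between -0.118 and 0.04 m and angle between the x axis of rail and the x axis of cell3_c, either way round below 0.25 rad and x of cell4_c in the frame of rail between -0.008 and 0.008 m and z of cell4_c in the frame of rail between 0.024 and 0.034 m and y of cell4_c in the frame of rail between -0.118 and 0.04 m and angle between the x axis of rail and the x axis of cell4_c, either way round below 0.25 rad), for 0.2 s.
4. the row is tight between end block and stop, and the lever is flipped fully down (all of step 3 and ((value of joint stop between 0.072 and 0.081 m and (y of cell1_c in the frame of rail between -0.119 and -0.103 m or y of cell2_c in the frame of rail between -0.119 and -0.103 m or y of cell3_c in the frame of rail between -0.119 and -0.103 m or y of cell4_c in the frame of rail between -0.119 and -0.103 m) and (y of cell1_c in the frame of rail between -0.081 and -0.065 m or y of cell2_c in the frame of rail between -0.081 and -0.065 m or y of cell3_c in the frame of rail between -0.081 and -0.065 m or y of cell4_c in the frame of rail between -0.081 and -0.065 m)) or (value of joint stop between 0.11 and 0.119 m and (y of cell1_c in the frame of rail between -0.119 and -0.103 m or y of cell2_c in the frame of rail between -0.119 and -0.103 m or y of cell3_c in the frame of rail between -0.119 and -0.103 m or y of cell4_c in the frame of rail between -0.119 and -0.103 m) and (y of cell1_c in the frame of rail between -0.081 and -0.065 m or y of cell2_c in the frame of rail between -0.081 and -0.065 m or y of cell3_c in the frame of rail between -0.081 and -0.065 m or y of cell4_c in the frame of rail between -0.081 and -0.065 m) and (y of cell1_c in the frame of rail between -0.043 and -0.027 m or y of cell2_c in the frame of rail between -0.043 and -0.027 m or y of cell3_c in the frame of rail between -0.043 and -0.027 m or y of cell4_c in the frame of rail between -0.043 and -0.027 m)) or (value of joint stop between 0.148 and 0.157 m and (y of cell1_c in the frame of rail between -0.119 and -0.103 m or y of cell2_c in the frame of rail between -0.119 and -0.103 m or y of cell3_c in the frame of rail between -0.119 and -0.103 m or y of cell4_c in the frame of rail between -0.119 and -0.103 m) and (y of cell1_c in the frame of rail between -0.081 and -0.065 m or y of cell2_c in the frame of rail between -0.081 and -0.065 m or y of cell3_c in the frame of rail between -0.081 and -0.065 m or y of cell4_c in the frame of rail between -0.081 and -0.065 m) and (y of cell1_c in the frame of rail between -0.043 and -0.027 m or y of cell2_c in the frame of rail between -0.043 and -0.027 m or y of cell3_c in the frame of rail between -0.043 and -0.027 m or y of cell4_c in the frame of rail between -0.043 and -0.027 m) and (y of cell1_c in the frame of rail between -0.005 and 0.011 m or y of cell2_c in the frame of rail between -0.005 and 0.011 m or y of cell3_c in the frame of rail between -0.005 and 0.011 m or y of cell4_c in the frame of rail between -0.005 and 0.011 m))) and value of joint lever below 0.12 rad), for 0.3 s.
5. the scanner's beam is held on the middle of the label, from 50 to 125 mm, for 1.5 s, with the row clamped (x of label in the frame of beam between -0.012 and 0.012 m and y of label in the frame of beam between -0.012 and 0.012 m and z of label in the frame of beam between 0.05 and 0.125 m and height (world z) of beam above 0.06 m and value of joint lever below 0.12 rad and linear speed of scanner below 0.03 m/s), for 1.5 s.
At the end, for the whole second after the job is handed in: all cells upright in the channel, long side across, in one row against the end block (each within 8 mm of its place); stop within 5 mm of closing the row, lever down (under 0.12 rad); scanner at rest, level in its cradle within 22 mm and 0.2 rad, head the same way as before (all of step 4 and horizontal distance between scanner_c and cradle_seat below 0.022 m and angle between the x axis of scanner_c and the x axis of cradle, either way round below 0.2 rad and z of scanner_c in the frame of cradle between 0.05 and 0.066 m and angle between scanner_c's own z axis and vertical below 0.12 rad and y of beam in the frame of cradle below 0.03 m and x of beam in the frame of cradle above 0 m and linear speed of scanner below 0.02 m/s and velocity of joint stop below 0.01 m/s); the robot touches nothing.
It fails at once if a bystander (jar, bottle, lens barrel, dish, tweezers, brown box, weight) is knocked more than 40 mm away (distance of any of jar, solvent, lens, dish, tweezers, swabs, weight from where it was at the start of the episode above 0.04 m).
Of cell1, cell2, cell3, cell4 only 2 to 4 are there at a start; the rules pass over those that are not, and their reading is None.
At some moment in a run one of cell1, cell2, cell3, cell4 may be knocked a few centimetres aside while the robot is not near it.
It also fails if it takes over 210 s, if anything falls off the work surface, if the arm or the gripper's body presses on something with over 40 N, if the wrist force passes 120 N, or if a joint passes its speed limit or range.

## Working session

There is one attempt and no reset: what is moved stays moved. The work goes in short steps, Python scripts to look and compute and a tool call to move; the robot and the scene stay as the last step left them, time stands still between calls to the robot, and variables do not carry over. Pictures are saved under pics/ and viewed, and the job is handed in when it is done.

Besides the shell and the picture viewer there is one more tool, called after "Emit:" as name(argument=value, ...), one argument or row to a line, values as JSON. drive_tool: Moves the arm, as the interface text tells. Its arguments: {"type":"object","properties":{"deltas":{"type":"string"},"newtons":{"type":"number"}},"required":["deltas"]}

```bash
ls -la; mkdir -p pics
python3 - <<'E'
from cell import robot
import cv2,numpy as np
print(robot.sense())
for n in ["scene","top","wrist"]:
    f=robot.grab_frame(n)
    cv2.imwrite(f"pics/{n}0.png",cv2.resize(f["image"][:,:,::-1],None,fx=1.5,fy=1.5,interpolation=cv2.INTER_CUBIC))
    R=cv2.Rodrigues(f["rvec"])[0]
    print(n,f["mtx"].tolist(),(-R.T@np.ravel(f["tvec"])).round(1),R.round(3).tolist())
E
```

```text
total 12
drwxr-xr-x  3 agent agent 4096 Dec  7 06:56 .
drwxr-xr-x 23 root  root  4096 Dec  7 06:56 ..
drwxr-xr-x  2 agent agent 4096 Dec  7 06:56 pics
{'time_s': 0.0, 'joint_positions': array([9.60419883e-01, 3.13967107e-01, 4.49677965e-02, 1.30357538e+00,
       4.26883373e-05, 1.43122198e+00]), 'qvel': array([-1.81512229e-03,  3.25707564e-04, -2.29164119e-04, -2.46999932e-04,
       -3.67888462e-05, -5.21013206e-04]), 'joint_efforts': array([-9.75762996e-04, -4.80625856e+01,  2.98533779e+01,  1.93756196e-02,
       -1.96521643e-05,  2.12783945e-06]), 'position': array([260.51296423, 512.03394628, 230.42322334]), 'tool_rot': array([-3.13983752e+00, -2.89681586e-04,  2.67079026e+00]), 'wrist_force': array([-0.49789744, -0.09907474,  0.46066458]), 'wrist_torque': array([ 0.01809501, -0.01926746,  0.01855046]), 'finger_gap': 1.0009392414771594}
scene [[373.17531844856546, 0.0, 254.95074730068572], [0.0, 373.17531844856546, 190.04400423081128], [0.0, 0.0, 1.0]] [1355.8 -288.3  800.7] [[0.334, 0.943, -0.004], [0.614, -0.22, -0.758], [-0.715, 0.251, -0.652]]
top [[367.77922120512153, 0.0, 250.47451962174299], [0.0, 367.77922120512153, 191.047993198211], [0.0, 0.0, 1.0]] [ 385.3    2.1 1360.4] [[0.02, -1.0, 0.01], [-0.99, -0.021, -0.136], [0.136, -0.007, -0.991]]
wrist [[333.92630489013425, 0.0, 253.66124859832635], [0.0, 333.92630489013425, 187.24430707084298], [0.0, 0.0, 1.0]] [199.6 543.  373.3] [[0.453, 0.891, -0.001], [0.859, -0.436, 0.267], [0.237, -0.122, -0.964]]
```

View pics/top0.png

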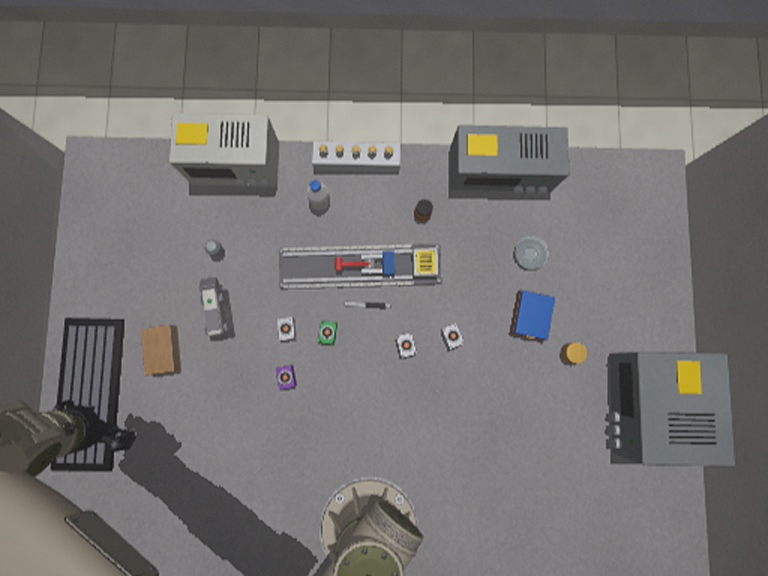

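View pics/scene0.png

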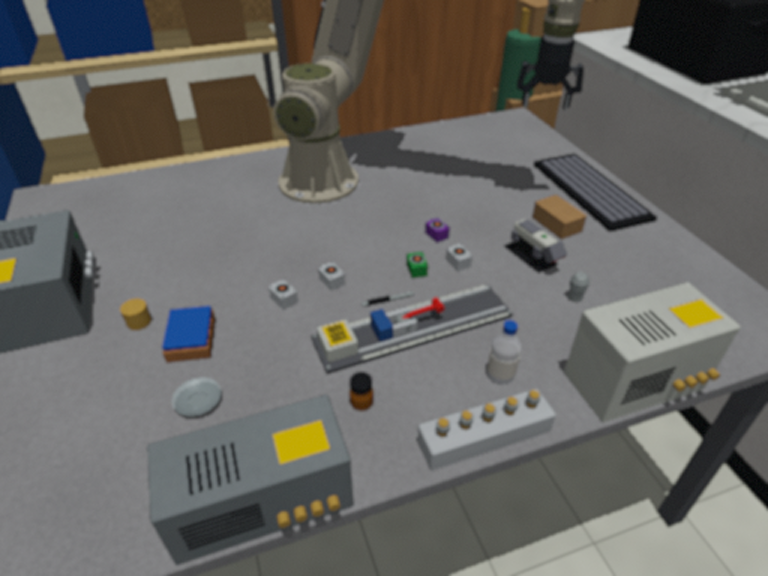

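View pics/wrist0.png

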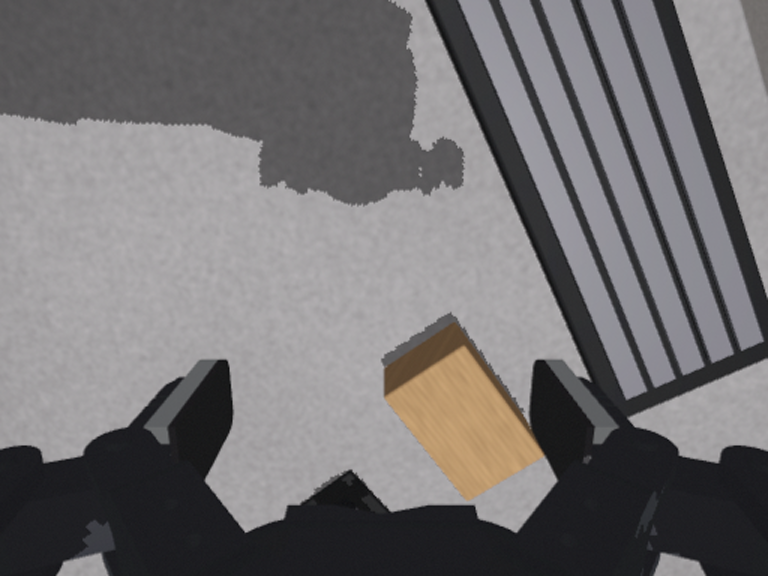

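```bash
cat > h.py <<'E'
from cell import robot
import cv2,numpy as np
from scipy.spatial.transform import Rotation as Ro
def grab(n,save=None,crop=None,k=1.5):
    f=robot.grab_frame(n)
    if save: 
        im=f["image"][:,:,::-1]
        if crop: x0,y0,x1,y1=crop; im=im[y0:y1,x0:x1]
        cv2.imwrite(f"pics/{save}.png",cv2.resize(im,None,fx=k,fy=k,interpolation=cv2.INTER_CUBIC))
    return f
def ray(f,u,v,z):
    R=cv2.Rodrigues(f["rvec"])[0]; c=-R.T@np.ravel(f["tvec"])
    uv=cv2.undistortPoints(np.array([[[u,v]]],float),f["mtx"],None).ravel()
    d=R.T@np.array([uv[0],uv[1],1.]); return c+d*(z-c[2])/d[2]
def proj(f,p): return cv2.projectPoints(np.array(p,float).reshape(-1,3),f["rvec"],f["tvec"],f["mtx"],None)[0].reshape(-1,2)
def pose():
    s=robot.sense(); return s["position"],Ro.from_euler("xyz",s["tool_rot"]),s
def delta(p,rpy=None,yaw=None):
    """row to reach TCP p (mm) with rpy; yaw => pointing down [pi,0,yaw]"""
    p0,R0,s=pose()
    if yaw is not None: rpy=[np.pi,0,yaw]
    R1=R0 if rpy is None else Ro.from_euler("xyz",rpy)
    rv=(R0.inv()*R1).as_rotvec(); sh=R0.inv().apply(np.array(p)-p0)/1000
    n=max(np.linalg.norm(sh)*1000/41.7,np.degrees(np.linalg.norm(rv))/7.16)
    print("delta",rv.round(4),sh.round(4),"rows>=%.1f"%n)
def st():
    s=robot.sense(); print("t%.2f"%s["time_s"],"p",s["position"].round(1),"rpy",s["tool_rot"].round(3),"F",s["wrist_force"].round(1),"gap",round(s["finger_gap"],3),"q",s["joint_positions"].round(2))
E
python3 - <<'E'
from h import *
f=grab("top","top1",(170,140,330,270),5)
for n,u,v,z in [("cA",286,329,34),("cB",406,345,34),("cC",453,336,34),("green",327,332,34),("purp",285,377,34),("label",426,262,46),("knob",340,264,44),("stopblk",388,263,52),("railL",282,268,12),("railR",440,266,12),("scan",210,296,72),("jar",424,207,60),("weight",574,352,45),("box",160,349,50),("dish",531,253,16),("lens",213,245,62),("tw",368,304,9),("bottle",316,187,130)]:
    print(n,ray(f,u/1.5,v/1.5,z).round(0))
E
```

```text
cA [461. 206.  34.]
cB [428. -83.  34.]
cC [ 452. -195.   34.]
green [455. 107.  34.]
purp [347. 203.  34.]
label [ 629. -128.   46.]
knob [620.  80.  44.]
stopblk [623. -36.  52.]
railL [612. 225.  12.]
railR [ 626. -166.   12.]
scan [532. 381.  72.]
jar [ 762. -121.   60.]
weight [ 419. -482.   45.]
box [407. 497.  50.]
dish [ 663. -392.   16.]
lens [656. 384.  62.]
tw [528.  11.   9.]
bottle [783. 136. 130.]
```

View pics/top1.png

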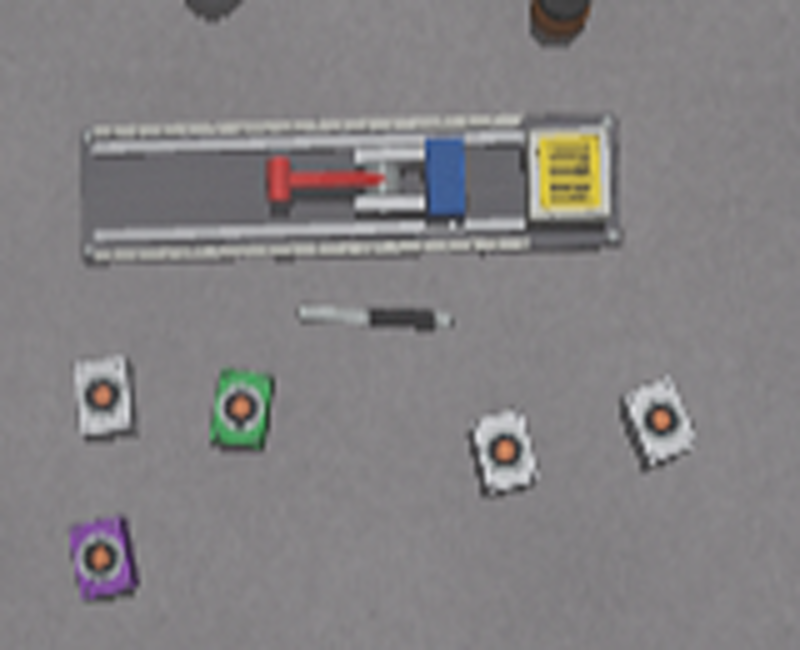

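Candidates in the top picture: bare aluminium cells at (286,329), (406,345) and (453,336). Look-alikes are green at (327,332) and purple at (285,377). So there are three cells to load. I'll move the wrist camera over the rail for a closer look.

Run:
```python
from h import *
delta([560,20,330],yaw=np.pi/2)
```

```text
delta [-1.0e-03  4.0e-04  1.1e+00] [-0.49  -0.303 -0.099] rows>=14.0
```

Emit:
drive_tool(
  deltas="0 0 1.1 -0.49 -0.303 -0.099 100;0 0 1.1 -0.49 -0.303 -0.099 100;0 0 1.1 -0.49 -0.303 -0.099 100;0 0 1.1 -0.49 -0.303 -0.099 100;0 0 1.1 -0.49 -0.303 -0.099 100;0 0 1.1 -0.49 -0.303 -0.099 100;0 0 1.1 -0.49 -0.303 -0.099 100;0 0 1.1 -0.49 -0.303 -0.099 100",
)

```text
time_s: 0.87
position: [431.9, 229.9, 288.2]
tool_rot: [3.141, -0.0, 1.665]
wrist_force: [0.2, 0.9, -0.8]
finger_gap: 0.999
```

Run:
```python
from h import *
st();delta([560,20,330],yaw=np.pi/2)
```

```text
t0.87 p [431.9 229.9 288.2] rpy [ 3.141 -0.     1.665] F [ 0.2  0.9 -0.8] gap 0.999 q [ 0.32  0.13 -0.04  1.39  0.    1.8 ]
delta [ 0.0003 -0.0002  0.0941] [-0.221   0.1078 -0.0418] rows>=6.0
```

Emit:
drive_tool(
  deltas="0 0 0.07 -0.2 0.11 -0.038 100;0 0 0.07 -0.2 0.11 -0.038 100;0 0 0.07 -0.2 0.11 -0.038 100;0 0 0.07 -0.2 0.11 -0.038 100;0 0 0.07 -0.2 0.11 -0.038 100;0 0 0.07 -0.2 0.11 -0.038 100;0 0 0.07 -0.2 0.11 -0.038 100;0 0 0.07 -0.2 0.11 -0.038 100",
)

```text
time_s: 1.53
position: [561.4, 42.5, 325.1]
tool_rot: [-3.141, -0.0, 1.598]
wrist_force: [-0.3, -0.5, -1.2]
finger_gap: 0.999
```

Run:
```python
from h import *
st();f=grab("wrist","w1");R=cv2.Rodrigues(f["rvec"])[0]; print(-R.T@np.ravel(f["tvec"]))
```

```text
t1.53 p [561.4  42.5 325.1] rpy [-3.141 -0.     1.598] F [-0.3 -0.5 -1.2] gap 0.999 q [-0.07  0.29  0.24  1.52  0.    1.48]
[559.02606905 110.14525442 467.93122799]
```

View pics/w1.png

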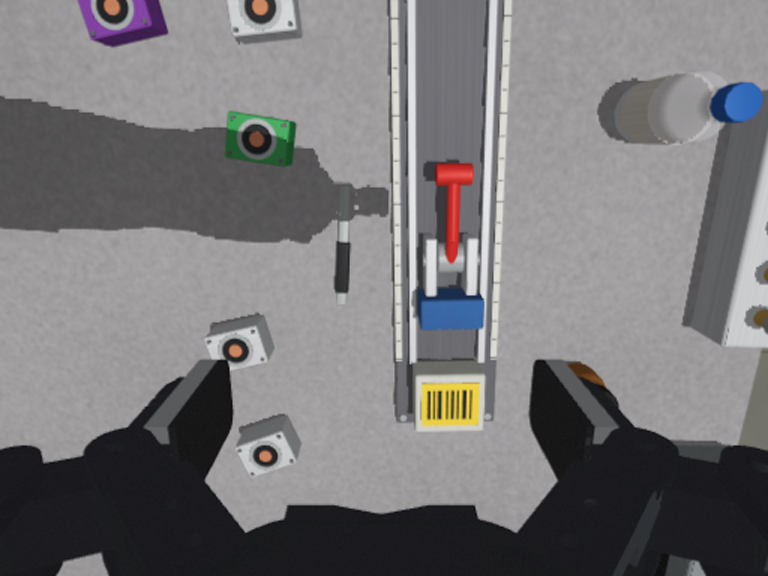

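The picture shows the knob at (454,174), the stop block at (451,310), the label at (450,405), and the cells at (260,6), (236,350) and (265,455). Next I'll measure these.

```bash
cat > meas.py <<'E'
from h import *
def blob(f,lo,hi,roi=None,minarea=60):
    hsv=cv2.cvtColor(f["image"],cv2.COLOR_RGB2HSV); m=cv2.inRange(hsv,np.array(lo),np.array(hi))
    if roi: 
        z=np.zeros_like(m);x0,y0,x1,y1=[int(a) for a in roi];z[y0:y1,x0:x1]=m[y0:y1,x0:x1];m=z
    m=cv2.morphologyEx(m,cv2.MORPH_CLOSE,np.ones((9,9)))
    c=[k for k in cv2.findContours(m,cv2.RETR_EXTERNAL,cv2.CHAIN_APPROX_NONE)[0] if cv2.contourArea(k)>minarea]
    return sorted(c,key=lambda k:-cv2.contourArea(k))
E
python3 - <<'E'
from meas import *
f=grab("wrist"); np.save("f.npy",f,allow_pickle=True)
lab=blob(f,[20,120,120],[35,255,255]);
for c in lab[:2]:
    (u,v),wh,a=cv2.minAreaRect(c); box=cv2.boxPoints(((u,v),wh,a)); W=np.array([ray(f,*b,46) for b in box]); print("label",u,v,ray(f,u,v,46).round(1),[round(np.linalg.norm(W[i]-W[i-1]),1) for i in range(2)], np.arctan2(*(W[0]-W[1])[1::-1]),np.arctan2(*(W[1]-W[2])[1::-1]))
bl=blob(f,[105,130,60],[125,255,255],(230,160,370,250))
for c in bl[:2]:
    b=cv2.boundingRect(c); print("blue",b); (u,v),wh,a=cv2.minAreaRect(c);box=cv2.boxPoints(((u,v),wh,a));print(box.round(1).tolist());
    for p in box: print(ray(f,*p,52).round(1))
rd=blob(f,[0,150,100],[8,255,255],(270,90,340,190))
for c in rd[:1]:
    x,y,w,h=cv2.boundingRect(c); print("red",x,y,w,h); pts=c[:,0,:].astype(float)
    t=pts[pts[:,1]<y+13]; print(t[:,0].min(),t[:,0].max(),t[:,1].min())
E
```

```text
label 300.06182861328125 269.9173583984375 [ 629.6 -124.3   46. ] [np.float64(42.9), np.float64(53.8)] -3.075744116640006 1.6814054980035507
blue (279, 193, 44, 28)
[[278.3999938964844, 193.6999969482422], [321.70001220703125, 192.10000610351562], [322.70001220703125, 218.89999389648438], [279.3999938964844, 220.5]]
[593.2 -11.7  52. ]
[649.2  -7.8  52. ]
[653.6 -44.7  52. ]
[596.4 -48.7  52. ]
red 291 110 25 66
291.0 315.0 110.0
```

Run:
```python
from meas import *
f=np.load("f.npy",allow_pickle=True).item()
im=f["image"][:,:,::-1]; cv2.imwrite("pics/w1c.png",cv2.resize(im[80:300,250:360],None,fx=3.5,fy=2.7,interpolation=cv2.INTER_CUBIC)[:600])
```

```text
(no output)
```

View pics/w1c.png

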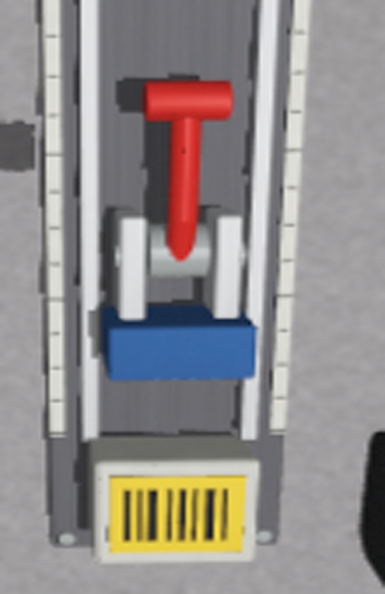

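```bash
cat > rail.py <<'E'
from meas import *
LAB=np.array([629.6,-124.3,46.]); YAW=0.07
def rw(x,y,z):
    "rail mm -> world"
    return LAB+np.array([0,0,-46])+Ro.from_euler("z",YAW).apply([x,y+160,z])
def wr(p):
    return Ro.from_euler("z",-YAW).apply(np.array(p)-LAB+[0,0,46])-[0,160,0]
E
python3 - <<'E'
from rail import *
f=np.load("f.npy",allow_pickle=True).item()
k=rw(0,-130+47.6+135,44); print(k,proj(f,k))
for y in (-130,190): print(y,[proj(f,rw(x,y,20)).round(1).tolist() for x in (-33,33)])
# lips: white rows
im=f["image"]; g=cv2.cvtColor(im,cv2.COLOR_RGB2GRAY)
for v in (10,60,100,150,200,225):
    r=g[v]; print(v,[ (i,int(r[i])) for i in range(255,345) if r[i]>165], [proj(f,rw(x,0,20)).round(1)[0].tolist() for x in (-33,)])
E
```

```text
[614.73015066  87.77934265  44.        ] [[299.1905423  115.74602061]]
-130 [[[275.0, 243.3]], [[320.3, 241.6]]]
190 [[[268.7, -0.7]], [[323.6, -3.2]]]
10 [(262, 208), (263, 213), (264, 212), (265, 212), (273, 210), (274, 218), (275, 218), (276, 218), (277, 193), (327, 198), (328, 216), (329, 218), (330, 218), (331, 218), (337, 194), (338, 204), (339, 202), (340, 200), (341, 191)] [[272.7, 155.3]]
60 [(262, 203), (263, 217), (264, 219), (265, 219), (266, 194), (273, 215), (274, 224), (275, 224), (276, 224), (277, 203), (325, 180), (326, 219), (327, 224), (328, 224), (329, 224), (335, 203), (336, 196), (337, 195), (338, 193), (339, 185)] [[272.7, 155.3]]
100 [(263, 211), (264, 218), (265, 218), (266, 217), (273, 210), (274, 224), (275, 225), (276, 225), (277, 203), (324, 217), (325, 226), (326, 226), (327, 226), (328, 199), (333, 207), (334, 218), (335, 219), (336, 218), (337, 201)] [[272.7, 155.3]]
150 [(263, 196), (264, 191), (265, 183), (266, 188), (267, 177), (273, 191), (274, 221), (275, 225), (276, 225), (277, 207), (322, 194), (323, 222), (324, 225), (325, 226), (326, 203), (331, 211), (332, 205), (333, 202), (334, 205), (335, 185)] [[272.7, 155.3]]
200 [(264, 206), (265, 215), (266, 216), (267, 217), (274, 212), (323, 200), (324, 199), (329, 209), (330, 217), (331, 218), (332, 218), (333, 176)] [[272.7, 155.3]]
225 [(264, 204), (265, 214), (266, 215), (267, 215), (274, 207), (275, 213), (276, 213), (277, 197), (320, 209), (321, 214), (322, 214), (323, 197), (328, 208), (329, 215), (330, 214), (331, 211), (332, 166), (336, 167), (337, 168)] [[272.7, 155.3]]
```

Run:
```python
from rail import *
f=np.load("f.npy",allow_pickle=True).item()
P=[]
for v,l,r in ((10,275,329),(60,275,327.4),(100,275,326),(150,275.2,324.3),(225,275.8,321.5)):
    a,b=ray(f,l,v,20),ray(f,r,v,20); P.append((a+b)/2); print(a.round(1),b.round(1),np.linalg.norm(a-b).round(1))
P=np.array(P); k=np.polyfit(P[:,1],P[:,0],1); print(k,np.arctan(-k[0]),np.polyval(k,-124.3), (np.polyval(k,P[:,1])-P[:,0]).round(2))
```

```text
[580.3 211.1  20. ] [645.8 213.   20. ] 65.5
[583.  154.2  20. ] [648.9 156.1  20. ] 66.0
[585.2 105.5  20. ] [651.4 107.5  20. ] 66.2
[588.5  40.3  20. ] [654.8  42.2  20. ] 66.3
[594.4 -68.1  20. ] [660.  -66.1  20. ] 65.6
[-5.07185644e-02  6.23786694e+02] 0.05067514236781235 630.0910116381879 [-0.05 -0.02  0.08  0.04 -0.05]
```

```bash
sed -i 's/LAB=.*/LAB=np.array([629.9,-124.3,46.]); YAW=0.051/' rail.py
python3 - <<'E'
from rail import *
f=np.load("f.npy",allow_pickle=True).item()
print("stopfront",wr([625.0,-46.7,52]))
s=wr([625.0,-46.7,52])[1]+130
k=rw(0,-130+s+135,44); print(s,k,proj(f,k))
st()
delta([k[0],k[1],110],yaw=np.pi/2+YAW)
# cells copper dots
for c in blob(f,[5,60,100],[18,200,255],None,20)[:8]:
    (u,v),r=cv2.minEnclosingCircle(c); print(round(u),round(v),round(r,1),ray(f,u,v,34).round(1))
E
```

```text
stopfront [ -0.93774433 -82.25110525  52.        ]
47.748894754691165 [619.05450931  88.17227478  44.        ] [[302.6850265  115.52798397]]
t1.63 p [560.3  44.3 325.4] rpy [-3.140e+00 -1.000e-03  1.601e+00] F [-0.2 -0.2 -0.6] gap 1.002 q [-0.06  0.28  0.23  1.52  0.    1.48]
delta [-0.0011 -0.0006 -0.0207] [0.042  0.0603 0.2153] rows>=5.5
174 4 6.5 [461.1 210.7  34. ]
75 4 6.5 [345.1 207.4  34. ]
157 234 4.5 [427.3 -81.   34. ]
171 93 4.6 [454.1 109.8  34. ]
177 304 4.2 [ 451.5 -194.1   34. ]
398 255 7.6 [ 769.1 -103.1   34. ]
```

Emit:
drive_tool(
  deltas="0 0 -0.021 0.042 0.06 0.21 60;0 0 -0.021 0.042 0.06 0.21 60;0 0 -0.021 0.042 0.06 0.21 60;0 0 -0.021 0.042 0.06 0.21 60;0 0 -0.021 0.042 0.06 0.21 60;0 0 -0.021 0.042 0.06 0.21 60;0 0 -0.021 0.042 0.06 0.21 60;0 0 -0.021 0.042 0.06 0.21 60",
)

```text
time_s: 2.3
position: [618.8, 88.5, 116.4]
tool_rot: [-3.14, 0.0, 1.624]
wrist_force: [0.2, -1.1, 0.7]
finger_gap: 0.604
```

Run:
```python
from rail import *
st();f=grab("wrist","w2");k=rw(0,-130+47.7+135,44);delta([k[0],k[1],24],yaw=np.pi/2+YAW);st();print(proj(f,k)*1.5)
```

```text
t2.30 p [618.8  88.5 116.4] rpy [-3.14   0.     1.624] F [ 0.2 -1.1  0.7] gap 0.604 q [ 0.01  0.46 -0.02  1.09 -0.    1.53]
delta [0.002  0.0001 0.0011] [ 0.0001 -0.0011  0.094 ] rows>=2.3
t2.35 p [620.   88.1 118. ] rpy [3.14  0.    1.623] F [ 0.2 -0.5  1.3] gap 0.6 q [ 0.01  0.46 -0.02  1.09 -0.    1.53]
[[382.97071938 299.00577955]]
```

View pics/w2.png

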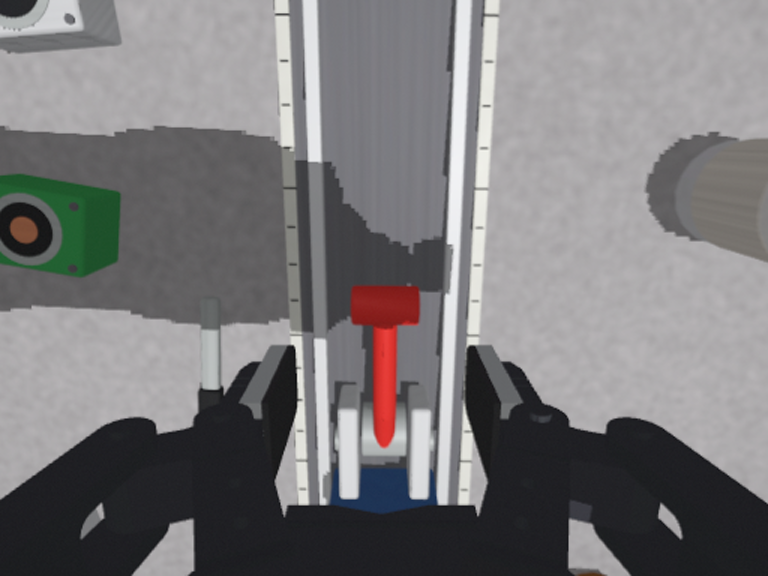

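Close crop: the red knob is at (385,305) with the fingers centred on it. I'll descend and pinch.

Emit:
drive_tool(
  deltas="0 0 0 0 -0.001 0.05 60;0 0 0 0 -0.001 0.094 60;0 0 0 0 -0.001 0.094 60;0 0 0 0 -0.001 0.094 60;0 0 0 0 -0.001 0.094 60;0 0 0 0 -0.001 0.094 15;0 0 0 0 -0.001 0.094 15;0 0 0 0 -0.001 0.094 15",
  newtons=40,
)

```text
time_s: 3.02
position: [620.3, 87.6, 24.4]
tool_rot: [3.138, 0.0, 1.622]
wrist_force: [-1.9, -0.5, 3.1]
finger_gap: 0.339
```

Emit:
drive_tool(
  deltas="0 0 0 0 0 0 15;0 0 0 0 0 0 15;0 0 0 0 0 0 15",
)

```text
time_s: 3.27
position: [620.4, 87.6, 24.1]
tool_rot: [3.138, 0.0, 1.622]
wrist_force: [-0.9, 1.2, 8.7]
finger_gap: 0.34
```

Run:
```python
from rail import *
st();f=grab("wrist","w3")
for a in np.linspace(0,1.25,9):
  print(a.round(2), (75*np.cos(a)-10*np.sin(a)-75).round(1),(75*np.sin(a)+10*np.cos(a)-10).round(1))
```

```text
t3.27 p [620.4  87.6  24.1] rpy [3.138 0.    1.622] F [-0.9  1.2  8.7] gap 0.34 q [ 0.01  0.54 -0.14  0.89 -0.    1.53]
0.0 0.0 0.0
0.16 -2.5 11.5
0.31 -6.7 22.6
0.47 -12.6 32.8
0.62 -20.0 42.0
0.78 -28.8 49.9
0.94 -38.7 56.4
1.09 -49.4 61.2
1.25 -60.8 64.3
```

View pics/w3.png

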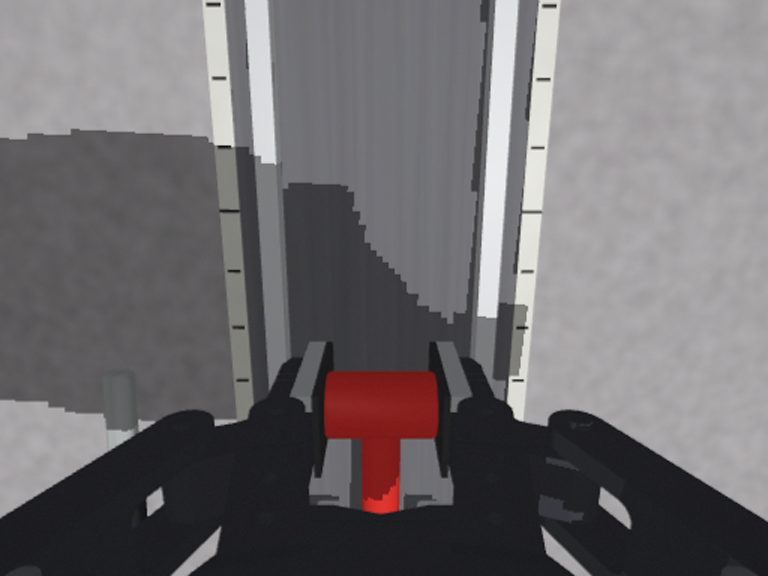

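Emit:
drive_tool(
  deltas="0 0 0 -0.0025 0 -0.0115 15;0 0 0 -0.0067 0 -0.0226 15;0 0 0 -0.0126 0 -0.0328 15;0 0 0 -0.02 0 -0.042 15;0 0 0 -0.0288 0 -0.0499 15;0 0 0 -0.0387 0 -0.0564 15;0 0 0 -0.0494 0 -0.0612 15;0 0 0 -0.0585 0 -0.064 15",
)

```text
time_s: 3.98
position: [622.8, 29.3, 86.2]
tool_rot: [3.139, -0.002, 1.622]
wrist_force: [5.5, 4.0, -8.1]
finger_gap: 0.343
```

Emit:
drive_tool(
  deltas="0 0 0 0 0 0 15;0 0 0 0 0 0 15",
)

```text
time_s: 4.15
position: [622.9, 28.3, 86.1]
tool_rot: [3.139, 0.001, 1.621]
wrist_force: [5.1, -2.3, -5.0]
finger_gap: 0.347
```

Run:
```python
from rail import *
st();f=grab("wrist","w4")
```

```text
t4.15 p [622.9  28.3  86.1] rpy [3.139e+00 1.000e-03 1.621e+00] F [ 5.1 -2.3 -5. ] gap 0.347 q [-0.08  0.48 -0.07  1.02 -0.    1.44]
```

View pics/w4.png

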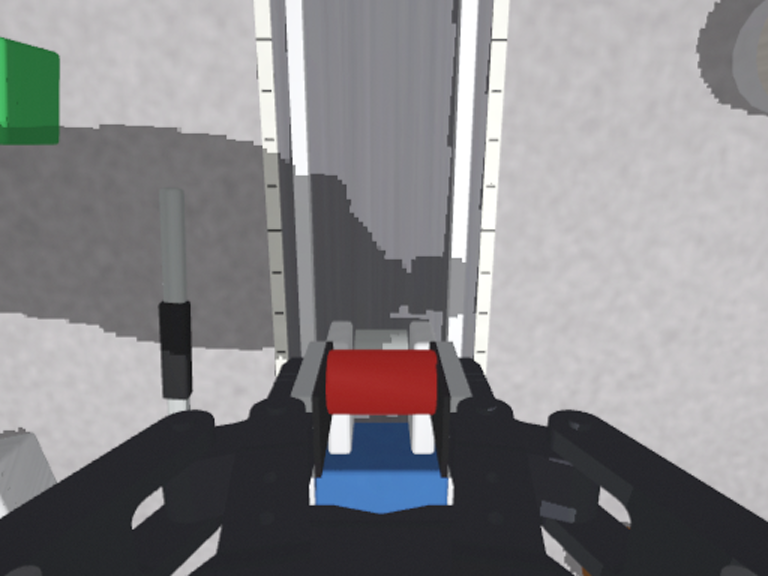

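Emit:
drive_tool(
  deltas="0 0 0 0 0 0 60;0 0 0 0 0 0 80;0 0 0 0 0 -0.03 100;0 0 0 0 0 -0.07 100;0 0 0 0 0 -0.11 100;0 0 0 0 0 -0.14 100;0 0 0 0 0 -0.14 100;0 0 0 0 0 -0.14 100",
)

```text
time_s: 4.87
position: [622.5, 29.3, 228.8]
tool_rot: [3.137, 0.001, 1.622]
wrist_force: [0.4, 1.0, -0.5]
finger_gap: 0.999
```

Run:
```python
from rail import *
st();f=grab("wrist","w5");np.save("f.npy",f,allow_pickle=True)
for s in (44,48,52): print(s,proj(f,[rw(-28,-130+s,52),rw(28,-130+s,52)])*1.5)
a=1.2;print(proj(f,[rw(0,-70+47.7+75*np.cos(a)-10*np.sin(a),34+75*np.sin(a)+10*np.cos(a))])*1.5)
```

```text
t4.87 p [622.5  29.3 228.8] rpy [3.137e+00 1.000e-03 1.622e+00] F [ 0.4  1.  -0.5] gap 0.999 q [-0.08  0.41  0.17  1.33 -0.    1.44]
44 [[339.24214531 362.53221845]
 [419.97166737 362.45245267]]
48 [[339.11949567 357.2105722 ]
 [420.09890563 357.13426179]]
52 [[338.99608411 351.85586695]
 [420.22693377 351.78305644]]
[[379.94322625 267.85818369]]
```

View pics/w5.png

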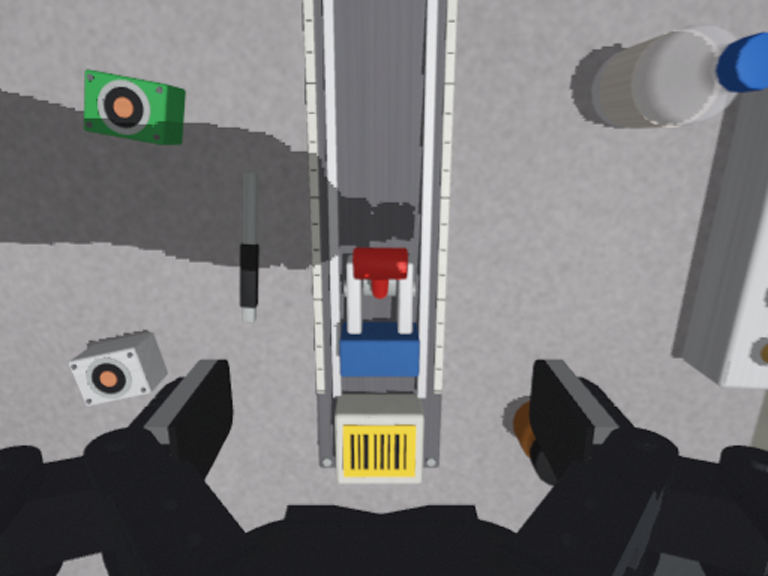

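Run:
```python
from rail import *
f=np.load("f.npy",allow_pickle=True).item()
c=blob(f,[100,120,50],[125,255,255],(220,200,290,260))[0]; x,y,w,h=cv2.boundingRect(c); print(x,y,w,h)
p=ray(f,x+w/2,y+h-0.5,52); print(wr(p), wr(ray(f,x,y+h-3,52)), wr(ray(f,x+w,y+h-3,52)))
s=wr(p)[1]+130
c=blob(f,[0,150,60],[8,255,255],(230,150,280,205))[0]; x,y,w,h=cv2.boundingRect(c); print("red",x,y,w,h)
for a in (0.6,0.8,0.9,1.0,1.1,1.2):
    P=rw(0,-70+s+75*np.cos(a)-10*np.sin(a),34+75*np.sin(a)+10*np.cos(a)); print(a,proj(f,[P,rw(-15,*wr(P)[1:]),rw(15,*wr(P)[1:])]).round(1).tolist())
```

```text
227 215 52 36
[-8.03748447e-02 -9.60768247e+01  5.20000000e+01] [-27.27534055 -93.17885728  52.        ] [ 27.13216542 -93.24249287  52.        ]
red 235 165 37 34
0.6 [[253.2, 144.4], [235.8, 144.4], [270.6, 144.4]]
0.8 [[253.3, 159.4], [235.4, 159.4], [271.1, 159.4]]
0.9 [[253.3, 167.8], [235.3, 167.8], [271.3, 167.8]]
1.0 [[253.3, 176.5], [235.2, 176.5], [271.4, 176.5]]
1.1 [[253.3, 185.6], [235.1, 185.6], [271.4, 185.6]]
1.2 [[253.3, 194.8], [235.1, 194.8], [271.4, 194.8]]
```

Stop at ~34 mm (it slid a little forward), lever ≈ 1.0 rad. Next I'll grip the stop block.

Run:
```python
from rail import *
p=rw(0,-82,24); print(p); delta([p[0],p[1],100],yaw=np.pi/2+YAW);delta(p,yaw=np.pi/2+YAW)
```

```text
[625.92372424 -46.40141702  24.        ]
delta [0.0012 0.0003 0.0005] [-0.0758  0.0003  0.1266] rows>=3.5
delta [0.0012 0.0003 0.0005] [-0.0758  0.0003  0.2026] rows>=5.2
```

Emit:
drive_tool(
  deltas="0.001 0 0 -0.04 0 0 100;0.001 0 0 -0.076 0 0.05 100;0.001 0 0 -0.076 0 0.09 100;0.001 0 0 -0.076 0 0.13 100;0.001 0 0 -0.076 0 0.16 100;0.001 0 0 -0.076 0 0.19 100;0.001 0 0 -0.076 0 0.202 100;0.001 0 0 -0.076 0 0.202 100",
)

```text
time_s: 5.58
position: [620.8, -45.9, 18.6]
tool_rot: [-3.13, -0.003, 1.622]
wrist_force: [-0.4, 0.8, 0.2]
finger_gap: 0.998
```

Emit:
drive_tool(
  deltas="0 0 0 0 0 0 60;0 0 0 0 0 0 50;0 0 0 0 0 0 50;0 0 0 0 0 0 50;0 0 0 0 0 0 50",
)

```text
time_s: 6.0
position: [626.8, -47.1, 26.6]
tool_rot: [3.139, 0.001, 1.622]
wrist_force: [-3.1, 0.1, 6.8]
finger_gap: 0.648
```

Run:
```python
from rail import *
st();f=grab("wrist","w6")
```

```text
t6.00 p [626.8 -47.1  26.6] rpy [3.139e+00 1.000e-03 1.622e+00] F [-3.1  0.1  6.8] gap 0.648 q [-0.2   0.54 -0.13  0.9  -0.    1.32]
```

View pics/w6.png

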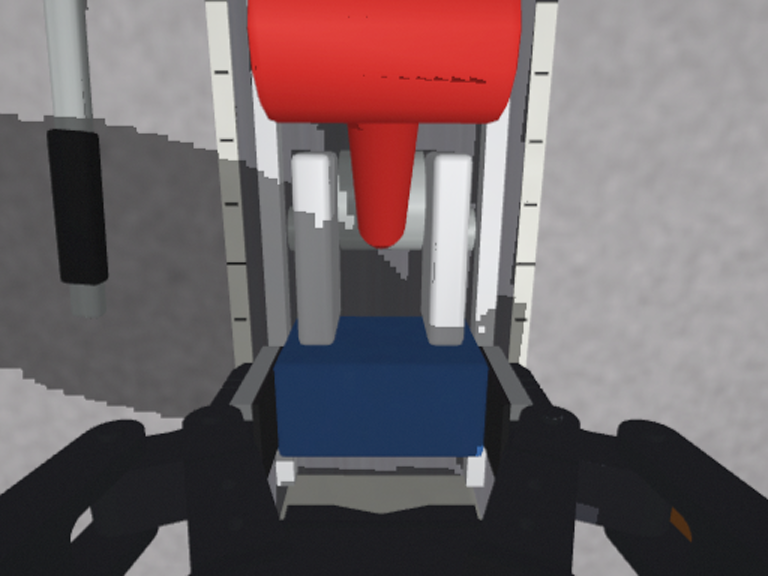

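Emit:
drive_tool(
  deltas="0 0 0 0.015 0 0 50;0 0 0 0.035 0 0 50;0 0 0 0.057 0 0 50;0 0 0 0.079 0 0 50;0 0 0 0.101 0 0 50;0 0 0 0.123 0 0 50;0 0 0 0.143 0 0 50;0 0 0 0.152 0 0 50",
)

```text
time_s: 6.72
position: [619.4, 106.6, 26.6]
tool_rot: [3.138, 0.001, 1.623]
wrist_force: [-0.5, -4.1, 7.3]
finger_gap: 0.653
```

Emit:
drive_tool(
  deltas="0 0 0 0 0 0 50;0 0 0 0 0 0 50;0 0 0 0 0 0 80;0 0 0 0 0 -0.01 100;0 0 0 0 0 -0.06 100;0 0 0 0 0 -0.11 100;0 0 0 0 0 -0.16 100;0 0 0 0 0 -0.2 100",
)

```text
time_s: 7.38
position: [617.8, 104.5, 203.5]
tool_rot: [3.141, 0.0, 1.621]
wrist_force: [0.7, -0.1, -0.0]
finger_gap: 0.997
```

Run:
```python
from rail import *
st();f=grab("wrist","w7")
```

```text
t7.38 p [617.8 104.5 203.5] rpy [3.141 0.    1.621] F [ 0.7 -0.1 -0. ] gap 0.997 q [ 0.04  0.42  0.14  1.29 -0.    1.56]
```

View pics/w7.png

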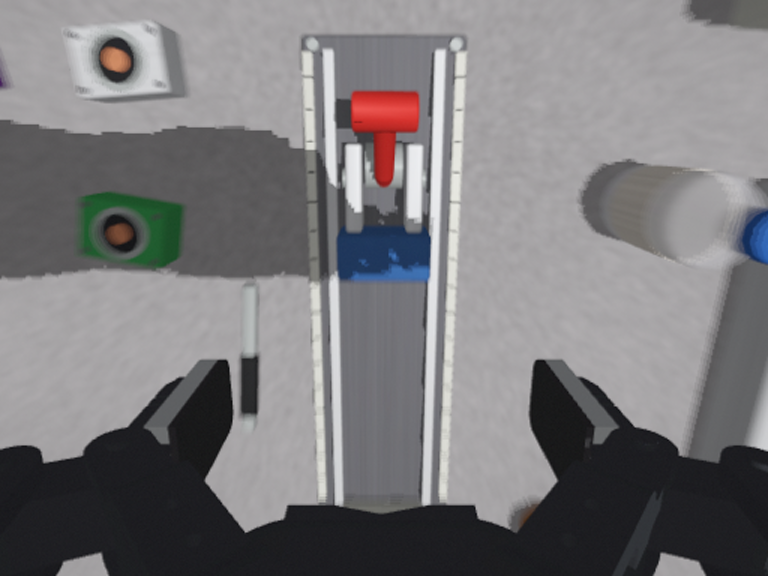

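Run:
```python
from rail import *
delta([445,-150,230],yaw=np.pi/2)
```

```text
delta [ 0.0138 -0.0002  0.0506] [-0.2455 -0.189  -0.0192] rows>=7.4
```

Emit:
drive_tool(
  deltas="0 0 0.05 -0.246 -0.19 -0.01 100;0 0 0.05 -0.246 -0.19 -0.01 100;0 0 0.05 -0.246 -0.19 -0.01 100;0 0 0.05 -0.246 -0.19 -0.01 100;0 0 0.05 -0.246 -0.19 -0.01 100;0 0 0.05 -0.246 -0.19 -0.01 100;0 0 0.05 -0.246 -0.19 -0.01 100;0 0 0.05 -0.246 -0.19 -0.01 100",
)

```text
time_s: 8.1
position: [438.4, -153.5, 211.7]
tool_rot: [-3.141, 0.002, 1.569]
wrist_force: [0.3, 0.4, -0.1]
finger_gap: 0.998
```

Emit:
drive_tool(
  deltas="0 0 0 0 0 0 100;0 0 0 0 0 0 100;0 0 0 0 0 0 100",
)

```text
time_s: 8.35
position: [441.1, -150.6, 211.2]
tool_rot: [3.141, 0.0, 1.571]
wrist_force: [0.1, 0.7, -0.5]
finger_gap: 0.999
```

Run:
```python
from rail import *
st();f=grab("wrist","w8");np.save("f.npy",f,allow_pickle=True)
for c in blob(f,[5,60,100],[18,200,255],None,20)[:8]:
    (u,v),r=cv2.minEnclosingCircle(c); print(round(u),round(v),round(r,1),ray(f,u,v,34).round(1))
```

```text
t8.35 p [ 441.1 -150.6  211.2] rpy [3.141 0.    1.571] F [ 0.1  0.7 -0.5] gap 0.999 q [-0.5   0.11 -0.26  1.2  -0.    1.07]
312 336 42.7 [ 507.2 -346.1   34. ]
240 92 7.3 [427.6 -80.5  34. ]
265 208 6.2 [ 451.9 -193.3   34. ]
```

View pics/w8.png

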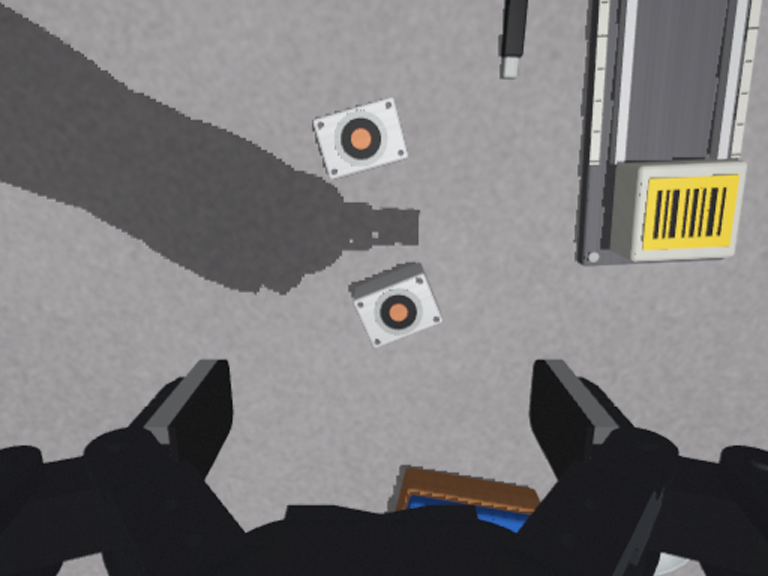

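```bash
cat > cells.py <<'E'
from rail import *
def cells(f,z=34,thr=195):
    out=[]
    hsv=cv2.cvtColor(f["image"],cv2.COLOR_RGB2HSV)
    m=((hsv[:,:,2]>thr)&(hsv[:,:,1]<40)).astype(np.uint8)*255
    m=cv2.morphologyEx(m,cv2.MORPH_OPEN,np.ones((3,3)))
    cn=cv2.findContours(m,cv2.RETR_EXTERNAL,cv2.CHAIN_APPROX_NONE)[0]
    for c in cn:
        if cv2.contourArea(c)<150: continue
        W=np.array([ray(f,u,v,z)[:2] for u,v in c[:,0,:]],np.float32)
        (cx,cy),(w,h),a=cv2.minAreaRect(W)
        box=cv2.boxPoints(((cx,cy),(w,h),a)); e=[box[1]-box[0],box[2]-box[1]]
        L=max(e,key=np.linalg.norm); l=sorted([w,h])
        if abs(l[1]-52)>8 or abs(l[0]-38)>8: continue
        ang=np.arctan2(L[1],L[0]); ang=(ang+np.pi/2)%np.pi-np.pi/2
        dots=[k for k in blob(f,[5,60,80],[18,220,255],None,15)]
        dd=[ray(f,*cv2.minEnclosingCircle(k)[0],z)[:2] for k in dots]
        near=min(dd,key=lambda q:np.hypot(q[0]-cx,q[1]-cy)) if dd else None
        out.append((cx,cy,ang)); print("cell c(%.1f,%.1f) size %.1fx%.1f ang %.3f dot %s"%(cx,cy,l[1],l[0],ang,None if near is None else near.round(1)))
    return out
E
python3 - <<'E'
from cells import *
f=np.load("f.npy",allow_pickle=True).item(); cells(f)
E
```

```text
cell c(428.1,-80.5) size 49.9x35.9 ang 0.269 dot [427.9 -80.5]
```

Run:
```python
from cells import *
f=np.load("f.npy",allow_pickle=True).item()
for t in (150,165,175,185): print(t); cells(f,thr=t)
print(f["image"][186:230,265].tolist()[::3])
```

```text
150
165
cell c(453.0,-195.3) size 51.0x42.6 ang 0.396 dot [ 452.3 -193.2]
cell c(428.0,-80.8) size 51.0x37.3 ang 0.268 dot [427.9 -80.5]
175
cell c(452.0,-192.8) size 50.9x36.9 ang 0.396 dot [ 452.3 -193.2]
cell c(428.0,-80.8) size 50.6x36.9 ang 0.269 dot [427.9 -80.5]
185
cell c(428.0,-80.6) size 50.2x36.3 ang 0.271 dot [427.9 -80.5]
[[102, 102, 104], [193, 194, 196], [196, 198, 199], [177, 181, 180], [53, 53, 54], [55, 55, 55], [209, 142, 104], [206, 140, 101], [211, 143, 105], [192, 129, 93], [50, 51, 53], [100, 103, 103], [177, 180, 180], [198, 198, 201], [161, 160, 161]]
```

Run:
```python
from rail import *
delta([452.1,-193,13],yaw=np.pi/2+.396)
```

```text
delta [-1.000e-04  1.000e-04 -3.945e-01] [-0.0429  0.0108  0.198 ] rows>=4.9
```

Emit:
drive_tool(
  deltas="0 0 -0.12 -0.02 0.005 0.01 100;0 0 -0.24 -0.035 0.0108 0.04 100;0 0 -0.34 -0.043 0.0108 0.075 100;0 0 -0.395 -0.043 0.0108 0.11 100;0 0 -0.395 -0.043 0.0108 0.14 100;0 0 -0.395 -0.043 0.0108 0.165 100;0 0 -0.395 -0.043 0.0108 0.185 100;0 0 -0.395 -0.043 0.0108 0.195 100",
)

```text
time_s: 9.07
position: [450.5, -191.3, 12.8]
tool_rot: [-3.138, -0.004, 1.969]
wrist_force: [-0.1, 0.2, -0.1]
finger_gap: 1.0
```

Emit:
drive_tool(
  deltas="0 0 0 0 0 0.002 100;0 0 0 0 0 0.002 60;0 0 0 0 0 0.002 40;0 0 0 0 0 0.002 40;0 0 0 0 0 0.002 40;0 0 0 0 0 0.002 40",
)

```text
time_s: 9.57
position: [452.8, -194.1, 15.2]
tool_rot: [3.14, 0.002, 1.967]
wrist_force: [-0.0, 1.0, 5.4]
finger_gap: 0.597
```

Run:
```python
from rail import *
st();f=grab("wrist","w9")
p=rw(0,-109,26);print(p);delta([p[0],p[1],110],yaw=np.pi/2+YAW)
```

```text
t9.57 p [ 452.8 -194.1   15.2] rpy [3.140e+00 2.000e-03 1.967e+00] F [-0.   1.   5.4] gap 0.597 q [-0.57  0.33 -0.5   0.73 -0.    0.61]
[627.30012739 -73.36631113  26.        ]
delta [0.002  0.0019 0.3452] [ 0.0438  0.2077 -0.0945] rows>=5.6
```

View pics/w9.png

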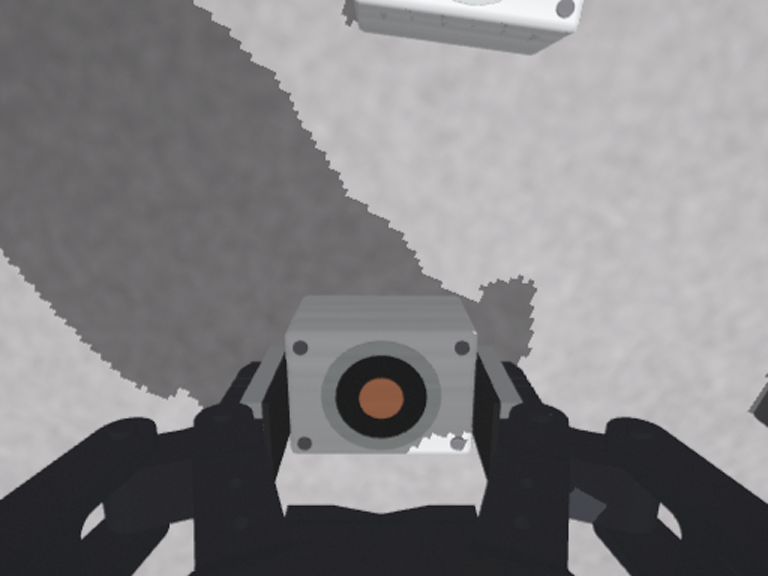

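Emit:
drive_tool(
  deltas="0 0 0 0 0 -0.04 40;0 0 0.05 0.01 0.03 -0.075 40;0 0 0.12 0.02 0.07 -0.094 40;0 0 0.2 0.03 0.11 -0.094 40;0 0 0.27 0.038 0.15 -0.094 40;0 0 0.32 0.042 0.18 -0.094 40;0 0 0.345 0.0438 0.2 -0.094 40;0 0 0.345 0.0438 0.2077 -0.094 40",
)

```text
time_s: 10.28
position: [629.0, -70.9, 107.6]
tool_rot: [3.14, 0.0, 1.624]
wrist_force: [0.3, 0.7, -1.1]
finger_gap: 0.594
```

Emit:
drive_tool(
  deltas="0 0 0 0 0 0 40;0 0 0 0 0 0 40;0 0 0 0 0 0 40",
)

```text
time_s: 10.53
position: [624.6, -73.6, 107.2]
tool_rot: [-3.139, -0.0, 1.621]
wrist_force: [-0.5, -0.3, -2.0]
finger_gap: 0.595
```

Run:
```python
from rail import *
st();f=grab("wrist","w10")
p=rw(0,-108.5,28);print(p);delta(p,yaw=np.pi/2+YAW)
```

```text
t10.53 p [624.6 -73.6 107.2] rpy [-3.139 -0.     1.621] F [-0.5 -0.3 -2. ] gap 0.595 q [-0.24  0.48 -0.02  1.08 -0.    1.28]
[627.27463844 -72.86696123  28.        ]
delta [-0.0023 -0.0002 -0.0012] [0.0007 0.0028 0.0793] rows>=1.9
```

View pics/w10.png

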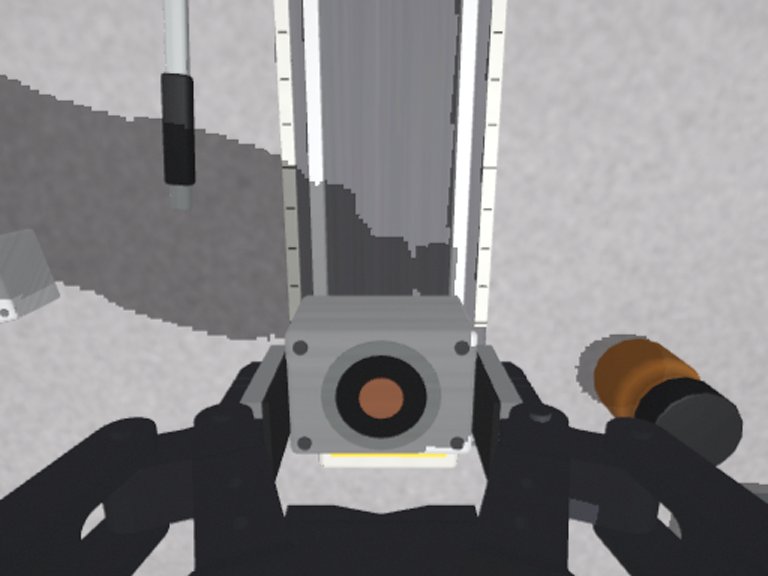

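Emit:
drive_tool(
  deltas="0 0 0 0 0.0028 0.02 40;0 0 0 0 0.0028 0.045 40;0 0 0 0 0.0028 0.065 40;0 0 0 0 0.0028 0.075 40;0 0 0 0 0.0028 0.0785 40;0 0 0 0 0.0028 0.0795 40;0 0 0 0 0.0028 0.0795 40;0 0 0 0 0.0028 0.0795 40",
)

```text
time_s: 11.25
position: [629.7, -73.2, 29.1]
tool_rot: [3.14, 0.001, 1.621]
wrist_force: [0.6, 0.1, -2.3]
finger_gap: 0.598
```

Run:
```python
from rail import *
st();s=robot.sense();print(wr(s["position"]))
```

```text
t11.25 p [629.7 -73.2  29.1] rpy [3.140e+00 1.000e-03 1.621e+00] F [ 0.6  0.1 -2.3] gap 0.598 q [-0.24  0.55 -0.11  0.91 -0.    1.28]
[   2.4120378  -109.00152605   29.12547472]
```

Emit:
drive_tool(
  deltas="0 0 0 0 -0.001 0 40;0 0 0 0 -0.001 0.001 40;0 0 0 0 -0.001 0.0015 40;0 0 0 0 -0.001 0.0015 40",
)

```text
time_s: 11.58
position: [628.4, -72.9, 27.3]
tool_rot: [3.141, 0.0, 1.622]
wrist_force: [-0.4, 0.1, 3.5]
finger_gap: 0.596
```

Run:
```python
from rail import *
st();s=robot.sense();print(wr(s["position"]))
```

```text
t11.58 p [628.4 -72.9  27.3] rpy [3.141 0.    1.622] F [-0.4  0.1  3.5] gap 0.596 q [-0.24  0.55 -0.11  0.91 -0.    1.28]
[   1.10190165 -108.57833344   27.29987628]
```

Emit:
drive_tool(
  deltas="0 0 0 0 0 0 70;0 0 0 0 0 0 85;0 0 0 0 0 0 100;0 0 0 0 0 -0.03 100;0 0 0 0 0 -0.07 100;0 0 0 0 0 -0.11 100;0 0 0 0 0 -0.15 100;0 0 0 0 0 -0.185 100",
)

```text
time_s: 12.25
position: [628.2, -72.8, 214.1]
tool_rot: [3.141, 0.0, 1.622]
wrist_force: [0.5, -0.6, 0.2]
finger_gap: 1.001
```

Run:
```python
from cells import *
st();f=grab("wrist","w11"); np.save("f.npy",f,allow_pickle=True)
for t in (165,175,185): cells(f,thr=t)
```

```text
t12.25 p [628.2 -72.8 214.1] rpy [3.141 0.    1.622] F [ 0.5 -0.6  0.2] gap 1.001 q [-0.24  0.43  0.18  1.32 -0.    1.28]
cell c(425.3,-85.5) size 55.5x31.5 ang 0.262 dot [424.4 -81.8]
```

View pics/w11.png

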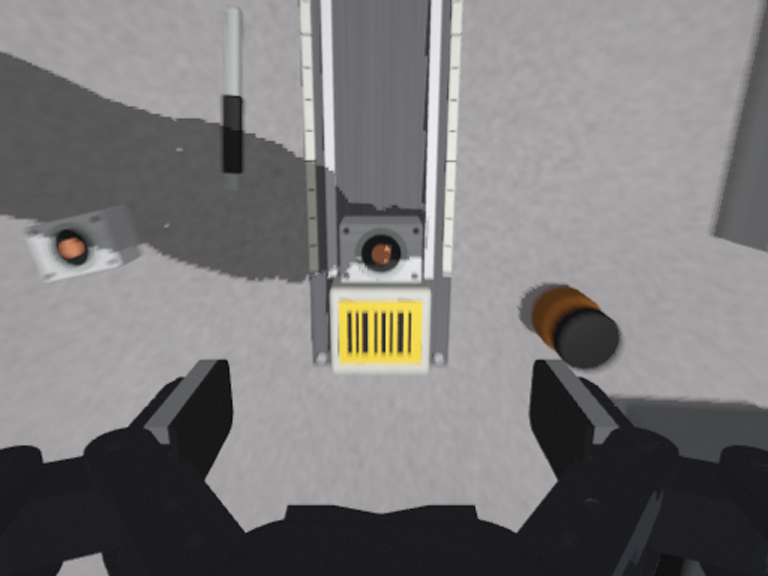

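Run:
```python
from rail import *
delta([430,-60,190],yaw=np.pi/2+.269)
```

```text
delta [ 0.0106  0.0047 -0.2179] [ 0.0238 -0.2006  0.0297] rows>=4.9
```

Emit:
drive_tool(
  deltas="0 0 -0.05 0.004 -0.03 0 100;0 0 -0.1 0.008 -0.07 0 100;0 0 -0.15 0.015 -0.11 0 100;0 0 -0.19 0.02 -0.15 0 100;0 0 -0.218 0.022 -0.18 0.01 100;0 0 -0.218 0.024 -0.2 0.015 100;0 0 -0.218 0.024 -0.2 0.015 100;0 0 -0.218 0.024 -0.2 0.015 100",
)

```text
time_s: 12.97
position: [426.3, -58.9, 196.6]
tool_rot: [-3.141, -0.0, 1.839]
wrist_force: [0.5, 0.3, -0.4]
finger_gap: 1.002
```

Emit:
drive_tool(
  deltas="0 0 0 0 0 0 100;0 0 0 0 0 0 100;0 0 0 0 0 0 100",
)

```text
time_s: 13.22
position: [428.3, -59.3, 196.7]
tool_rot: [-3.141, 0.0, 1.84]
wrist_force: [0.2, 0.6, -0.3]
finger_gap: 1.001
```

Run:
```python
from cells import *
st();f=grab("wrist","w12"); np.save("f.npy",f,allow_pickle=True)
for t in (165,175,185): c=cells(f,thr=t)
delta([428,-80.6,14],yaw=np.pi/2+.269)
```

```text
t13.22 p [428.3 -59.3 196.7] rpy [-3.141  0.     1.84 ] F [ 0.2  0.6 -0.3] gap 1.001 q [-0.32  0.05 -0.36  1.16 -0.    0.98]
cell c(636.7,-74.9) size 54.4x38.3 ang 0.050 dot [637.8 -75.9]
cell c(428.1,-80.4) size 50.1x37.9 ang 0.245 dot [428.2 -81.1]
cell c(427.8,-81.0) size 50.1x35.7 ang 0.270 dot [428.2 -81.1]
cell c(428.0,-80.9) size 49.8x35.7 ang 0.270 dot [428.2 -81.1]
delta [-0.0006 -0.0001  0.0002] [-0.0206 -0.0057  0.1826] rows>=4.4
```

View pics/w12.png

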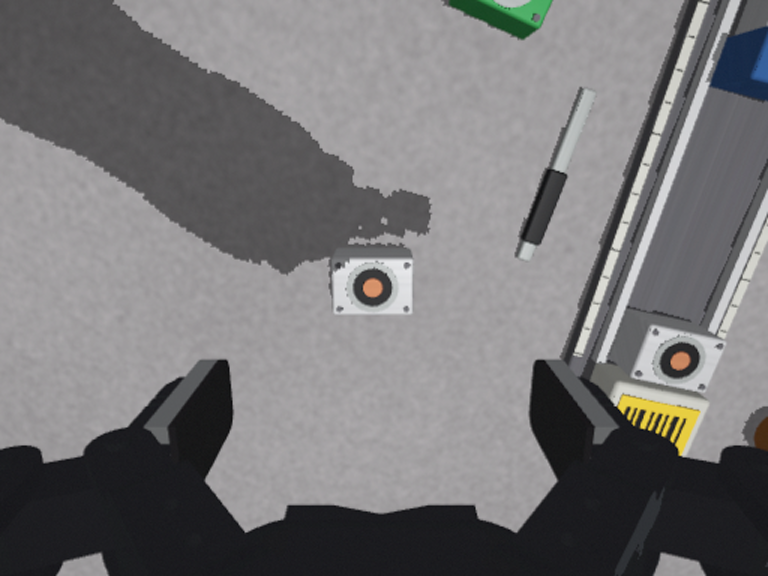

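Emit:
drive_tool(
  deltas="0 0 0 -0.01 -0.003 0.02 100;0 0 0 -0.021 -0.0057 0.055 100;0 0 0 -0.021 -0.0057 0.09 100;0 0 0 -0.021 -0.0057 0.125 100;0 0 0 -0.021 -0.0057 0.15 100;0 0 0 -0.021 -0.0057 0.17 100;0 0 0 -0.021 -0.0057 0.179 100;0 0 0 -0.021 -0.0057 0.182 100",
)

```text
time_s: 13.93
position: [426.2, -80.4, 13.0]
tool_rot: [-3.138, -0.002, 1.84]
wrist_force: [-0.4, 0.5, 1.6]
finger_gap: 1.001
```

Emit:
drive_tool(
  deltas="0 0 0 0 0 0 100;0 0 0 0 0 0 60;0 0 0 0 0 0 40;0 0 0 0 0 0 40;0 0 0 0 0 0 40;0 0 0 0 0 0 40",
)

```text
time_s: 14.43
position: [428.3, -81.2, 16.1]
tool_rot: [3.14, 0.001, 1.84]
wrist_force: [-0.1, 1.1, 6.4]
finger_gap: 0.596
```

Run:
```python
from rail import *
st();f=grab("wrist","w13")
p=rw(0,-66,26);print(p);delta([p[0],p[1],110],yaw=np.pi/2+YAW)
p0,R0,s=pose(); print("cell in tool",R0.inv().apply(np.array([428,-80.8,17])-p0))
```

```text
t14.43 p [428.3 -81.2  16.1] rpy [3.14e+00 1.00e-03 1.84e+00] F [-0.1  1.1  6.4] gap 0.596 q [-0.37  0.24 -0.64  0.69 -0.    0.93]
[625.10807793 -30.42222051  26.        ]
delta [0.0018 0.0013 0.2181] [-0.0035  0.2034 -0.0936] rows>=5.4
cell in tool [ 0.46392588 -0.19698045 -0.90672454]
```

View pics/w13.png

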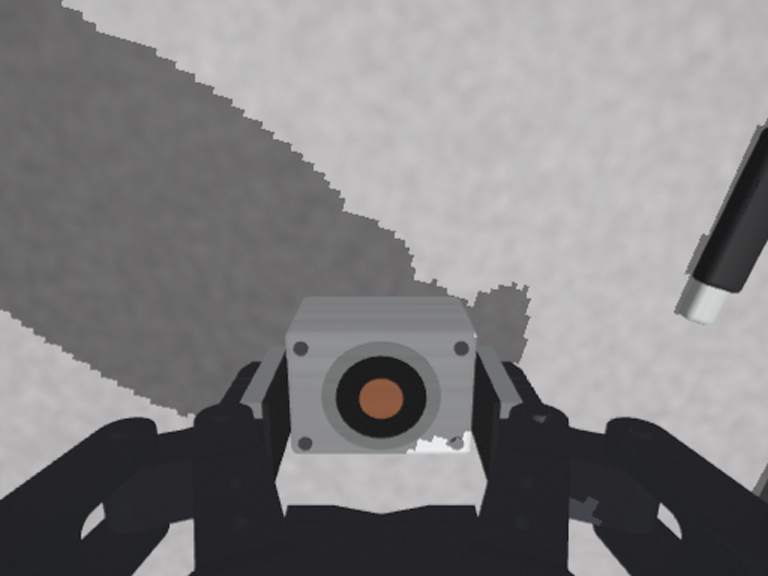

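Emit:
drive_tool(
  deltas="0 0 0 0 0 -0.04 40;0 0 0.03 0 0.03 -0.075 40;0 0 0.07 0 0.07 -0.094 40;0 0 0.12 0 0.11 -0.094 40;0 0 0.17 -0.0015 0.15 -0.094 40;0 0 0.2 -0.003 0.18 -0.094 40;0 0 0.218 -0.0035 0.2 -0.094 40;0 0 0.218 -0.0035 0.2034 -0.094 40",
)

```text
time_s: 15.15
position: [627.9, -29.2, 108.5]
tool_rot: [3.139, 0.0, 1.623]
wrist_force: [-0.2, -0.9, -1.8]
finger_gap: 0.594
```

Emit:
drive_tool(
  deltas="0 0 0 0 0 0 40;0 0 0 0 0 0 40;0 0 0 0 0 0 40;0 0 0 0 0 0 40",
)

```text
time_s: 15.48
position: [622.8, -30.4, 108.6]
tool_rot: [-3.14, -0.0, 1.621]
wrist_force: [-0.1, -0.1, -1.6]
finger_gap: 0.594
```

Run:
```python
from rail import *
st();p=rw(0,-66,28);delta(p,yaw=np.pi/2+YAW)
```

```text
t15.48 p [622.8 -30.4 108.6] rpy [-3.14  -0.     1.621] F [-0.1 -0.1 -1.6] gap 0.594 q [-0.18  0.47 -0.03  1.07 -0.    1.34]
delta [-0.0018 -0.0002 -0.0005] [-0.0002  0.0024  0.0806] rows>=1.9
```

Emit:
drive_tool(
  deltas="0 0 0 0 0.0012 0.02 40;0 0 0 0 0.0012 0.045 40;0 0 0 0 0.0012 0.063 40;0 0 0 0 0.0012 0.073 40;0 0 0 0 0.0012 0.078 40;0 0 0 0 0.0012 0.08 40;0 0 0 0 0.0012 0.0812 40;0 0 0 0 0.0012 0.0812 40",
)

```text
time_s: 16.15
position: [626.0, -30.2, 28.4]
tool_rot: [3.141, 0.0, 1.622]
wrist_force: [0.0, 1.0, -1.2]
finger_gap: 0.597
```

Emit:
drive_tool(
  deltas="0 0 0 0 0 0 40;0 0 0 0 0 0.001 40",
)

```text
time_s: 16.32
position: [626.4, -30.2, 28.1]
tool_rot: [3.14, 0.001, 1.622]
wrist_force: [-4.6, 0.7, 12.8]
finger_gap: 0.595
```

Run:
```python
from rail import *
st();s=robot.sense();print(wr(s["position"]))
```

```text
t16.32 p [626.4 -30.2  28.1] rpy [3.140e+00 1.000e-03 1.622e+00] F [-4.6  0.7 12.8] gap 0.595 q [-0.18  0.54 -0.13  0.9  -0.    1.34]
[  1.30630334 -65.82198815  28.10019067]
```

Seated (12.8 N of contact). I'll release and rise.

Emit:
drive_tool(
  deltas="0 0 0 0 0 -0.001 70;0 0 0 0 0 -0.001 85;0 0 0 0 0 -0.001 100;0 0 0 0 0 -0.03 100;0 0 0 0 0 -0.07 100;0 0 0 0 0 -0.11 100;0 0 0 0 0 -0.15 100;0 0 0 0 0 -0.17 100",
)

```text
time_s: 16.98
position: [627.3, -30.3, 202.0]
tool_rot: [3.136, 0.002, 1.622]
wrist_force: [0.8, -0.5, 0.8]
finger_gap: 1.002
```

Run:
```python
from cells import *
st();delta([459,225,200],yaw=np.pi/2)
```

```text
t16.98 p [627.3 -30.3 202. ] rpy [3.136e+00 2.000e-03 1.622e+00] F [ 0.8 -0.5  0.8] gap 1.002 q [-0.18  0.42  0.13  1.27 -0.    1.34]
delta [0.0061 0.0014 0.0511] [ 0.2636 -0.1551  0.0007] rows>=7.3
```

Emit:
drive_tool(
  deltas="0 0 0.05 0.03 -0.02 0 100;0 0 0.05 0.07 -0.04 0 100;0 0 0.05 0.11 -0.065 0 100;0 0 0.05 0.15 -0.09 0 100;0 0 0.05 0.19 -0.11 0 100;0 0 0.05 0.225 -0.135 0 100;0 0 0.05 0.25 -0.15 0 100;0 0 0.05 0.26 -0.155 0 100",
)

```text
time_s: 17.65
position: [454.0, 224.7, 196.7]
tool_rot: [-3.14, -0.001, 1.575]
wrist_force: [-0.4, -0.3, -0.2]
finger_gap: 0.997
```

Emit:
drive_tool(
  deltas="0 0 0 0 0 0 100;0 0 0 0 0 0 100;0 0 0 0 0 0 100",
)

```text
time_s: 17.9
position: [458.0, 221.4, 196.5]
tool_rot: [-3.142, 0.0, 1.572]
wrist_force: [0.1, -0.5, 0.2]
finger_gap: 0.999
```

Run:
```python
from cells import *
st();f=grab("wrist","w14"); np.save("f.npy",f,allow_pickle=True)
for t in (165,175,185): c=cells(f,thr=t)
```

```text
t17.90 p [458.  221.4 196.5] rpy [-3.142  0.     1.572] F [ 0.1 -0.5  0.2] gap 0.999 q [ 0.29  0.2  -0.19  1.18 -0.    1.86]
```

View pics/w14.png

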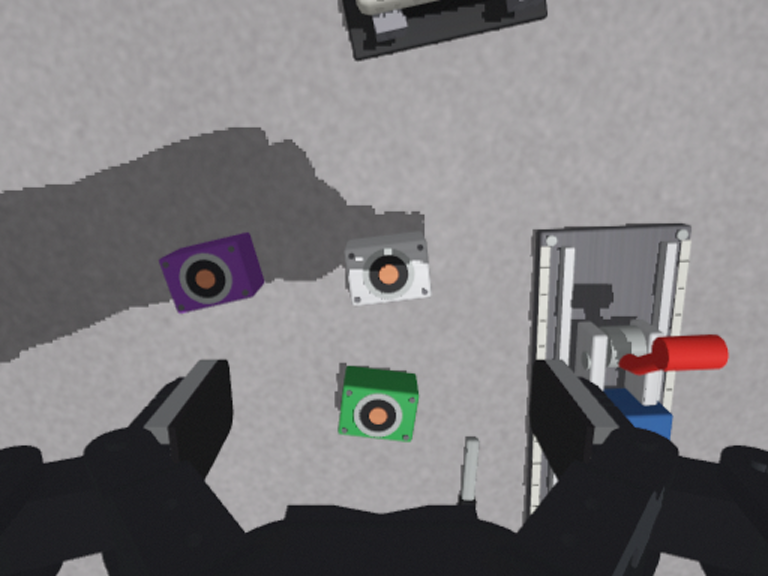

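Run:
```python
from cells import *
f=np.load("f.npy",allow_pickle=True).item()
im=f["image"][:,:,::-1][145:215,220:300];cv2.imwrite("pics/w14c.png",cv2.resize(im,None,fx=8,fy=8,interpolation=cv2.INTER_CUBIC))
for c in blob(f,[5,60,80],[18,220,255],(225,150,295,210),15): 
    u,v=cv2.minEnclosingCircle(c)[0]; print(u,v,ray(f,u,v,34))
P=lambda u,v: ray(f,u/1.5,v/1.5,34)
a,b=P(352,306),P(430,296); print(a,b,np.linalg.norm(a-b),np.arctan2(b[1]-a[1],b[0]-a[0]))
```

```text
258.6666564941406 182.3333282470703 [461.91796689 209.27055915  34.        ]
[438.93631897 187.68488108  34.        ] [488.78805224 194.47563365  34.        ] 50.312122105237215 0.1353857018278514
```

View pics/w14c.png

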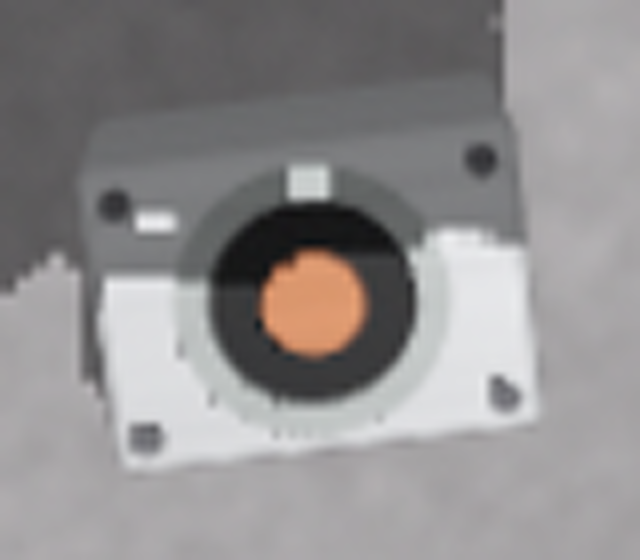

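Run:
```python
from rail import *
delta([462,209.4,15],yaw=np.pi/2+.126)
```

```text
delta [-3.000e-04  1.000e-04 -1.261e-01] [-0.0116  0.0039  0.1815] rows>=4.4
```

Emit:
drive_tool(
  deltas="0 0 -0.06 -0.005 0.002 0.02 100;0 0 -0.126 -0.0116 0.0039 0.055 100;0 0 -0.126 -0.0116 0.0039 0.09 100;0 0 -0.126 -0.0116 0.0039 0.125 100;0 0 -0.126 -0.0116 0.0039 0.15 100;0 0 -0.126 -0.0116 0.0039 0.17 100;0 0 -0.126 -0.0116 0.0039 0.179 100;0 0 -0.126 -0.0116 0.0039 0.1815 100",
)

```text
time_s: 18.62
position: [460.4, 208.6, 13.0]
tool_rot: [-3.137, 0.001, 1.696]
wrist_force: [0.2, 0.7, 0.5]
finger_gap: 0.999
```

Emit:
drive_tool(
  deltas="0 0 0 0 0 0 100;0 0 0 0 0 0 60;0 0 0 0 0 0 40;0 0 0 0 0 0 40;0 0 0 0 0 0 40;0 0 0 0 0 0 40",
)

```text
time_s: 19.12
position: [462.5, 210.5, 16.5]
tool_rot: [3.139, -0.0, 1.698]
wrist_force: [0.4, -0.3, 6.3]
finger_gap: 0.599
```

Run:
```python
from rail import *
st();f=grab("wrist","w15")
p=rw(0,-23,26);print(p);delta([p[0],p[1],130],yaw=np.pi/2+YAW)
p0,R0,s=pose(); print("cell in tool",R0.inv().apply(np.array([462,209.4,17])-p0))
```

```text
t19.12 p [462.5 210.5  16.5] rpy [ 3.139 -0.     1.698] F [ 0.4 -0.3  6.3] gap 0.599 q [ 0.27  0.36 -0.46  0.75 -0.    1.71]
[622.91602847  12.52187011  26.        ]
delta [ 0.0024 -0.0004  0.0761] [-0.2167  0.1343 -0.1133] rows>=6.7
cell in tool [-1.03333332 -0.61729128 -0.51910046]
```

View pics/w15.png

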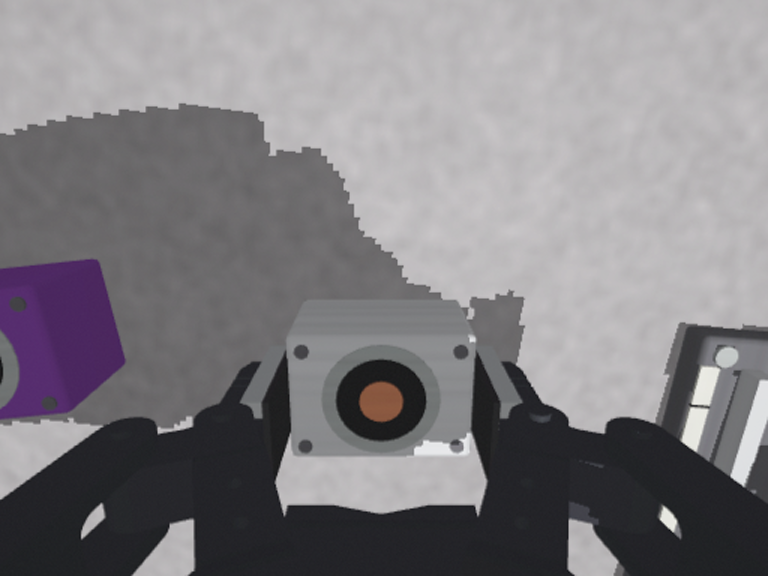

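Emit:
drive_tool(
  deltas="0 0 0 0 0 -0.04 40;0 0 0 0 0 -0.08 40;0 0 0.02 -0.03 0.02 -0.11 40;0 0 0.04 -0.07 0.043 -0.1133 40;0 0 0.06 -0.11 0.068 -0.1133 40;0 0 0.07 -0.15 0.093 -0.1133 40;0 0 0.076 -0.185 0.115 -0.1133 40;0 0 0.076 -0.21 0.13 -0.1133 40",
)

```text
time_s: 19.83
position: [613.3, 22.3, 128.6]
tool_rot: [-3.141, -0.0, 1.622]
wrist_force: [0.5, -0.3, -1.3]
finger_gap: 0.6
```

Emit:
drive_tool(
  deltas="0 0 0 -0.006 0.004 0 40;0 0 0 -0.006 0.004 0 40;0 0 0 -0.006 0.004 0 40;0 0 0 -0.006 0.004 0 40;0 0 0 -0.006 0.004 0 40",
)

```text
time_s: 20.25
position: [615.5, 19.4, 128.1]
tool_rot: [-3.14, -0.0, 1.624]
wrist_force: [-0.4, 0.2, -1.0]
finger_gap: 0.599
```

Run:
```python
from rail import *
st();p=rw(0,-23,28.5);delta(p,yaw=np.pi/2+YAW);f=grab("wrist","w16")
```

```text
t20.25 p [615.5  19.4 128.1] rpy [-3.14  -0.     1.624] F [-0.4  0.2 -1. ] gap 0.599 q [-0.1   0.44 -0.03  1.11  0.    1.42]
delta [-0.0018 -0.0004  0.0018] [-0.0073  0.0072  0.0996] rows>=2.4
```

View pics/w16.png

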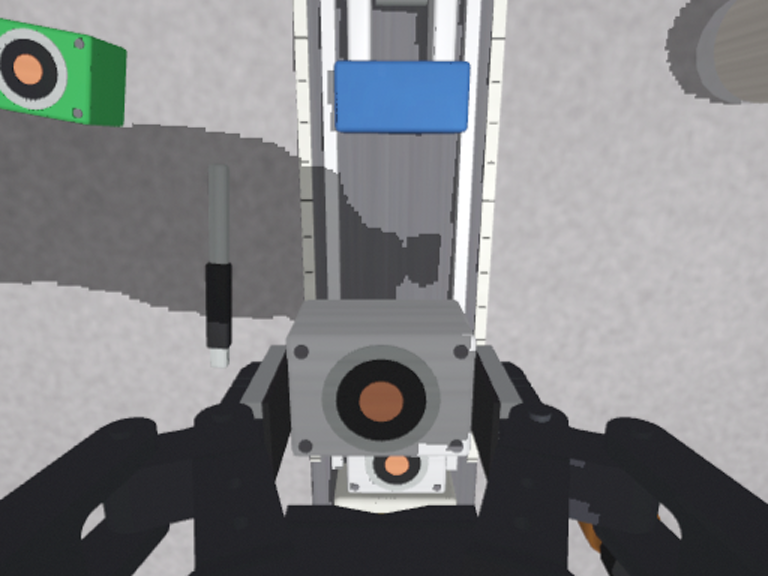

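Emit:
drive_tool(
  deltas="0 0 0 -0.007 0.0065 0 40;0 0 0 -0.007 0.0065 0.03 40;0 0 0 -0.007 0.0065 0.055 40;0 0 0 -0.007 0.0065 0.075 40;0 0 0 -0.007 0.0065 0.088 40;0 0 0 -0.007 0.0065 0.095 40;0 0 0 -0.007 0.0065 0.097 40;0 0 0 -0.007 0.0065 0.097 40",
)

```text
time_s: 20.97
position: [623.6, 11.5, 31.0]
tool_rot: [-3.141, -0.0, 1.622]
wrist_force: [0.8, -0.5, -0.9]
finger_gap: 0.596
```

Emit:
drive_tool(
  deltas="0 0 0 0 0 0 40;0 0 0 0 0 0.001 40",
)

```text
time_s: 21.13
position: [624.7, 11.2, 31.5]
tool_rot: [3.14, 0.0, 1.622]
wrist_force: [0.6, 0.6, -1.1]
finger_gap: 0.598
```

Run:
```python
from rail import *
st();s=robot.sense();print(wr(s["position"]))
```

```text
t21.13 p [624.7  11.2  31.5] rpy [3.14  0.    1.622] F [ 0.6  0.6 -1.1] gap 0.598 q [-0.11  0.53 -0.13  0.91 -0.    1.41]
[  1.70656667 -24.3720588   31.54014144]
```

Emit:
drive_tool(
  deltas="0 0 0 0 -0.001 0.002 40;0 0 0 0 -0.001 0.003 40;0 0 0 0 -0.001 0.0035 40;0 0 0 0 -0.001 0.0035 40",
)

```text
time_s: 21.47
position: [623.2, 11.2, 28.5]
tool_rot: [3.14, 0.0, 1.622]
wrist_force: [-2.5, 1.5, 7.5]
finger_gap: 0.594
```

Emit:
drive_tool(
  deltas="0 0 0 0 0 0 70;0 0 0 0 0 0 85;0 0 0 0 0 0 100;0 0 0 0 0 -0.03 100;0 0 0 0 0 -0.07 100;0 0 0 0 0 -0.11 100;0 0 0 0 0 -0.14 100;0 0 0 0 0 -0.17 100",
)

```text
time_s: 22.13
position: [622.8, 11.2, 198.7]
tool_rot: [3.141, 0.0, 1.622]
wrist_force: [0.7, -0.1, 0.3]
finger_gap: 1.002
```

Emit:
drive_tool(
  deltas="0 0 0 0.03 0 0 100;0 0 0 0.05 0 0 100;0 0 0 0.06 0 0 100;0 0 0 0.06 0 0 100;0 0 0 0.06 0 0 100",
)

```text
time_s: 22.55
position: [619.2, 71.3, 195.8]
tool_rot: [-3.139, 0.0, 1.623]
wrist_force: [0.6, -0.4, -0.8]
finger_gap: 0.997
```

Run:
```python
from cells import *
st();f=grab("wrist","w17"); np.save("f.npy",f,allow_pickle=True)
for c in cells(f,z=46,thr=170): print(wr([c[0],c[1],46]),c[2]-YAW)
for c in blob(f,[5,60,60],[18,220,255],(200,130,300,280),15): print("dot",wr(ray(f,*cv2.minEnclosingCircle(c)[0],46)))
```

```text
t22.55 p [619.2  71.3 195.8] rpy [-3.139  0.     1.623] F [ 0.6 -0.4 -0.8] gap 0.997 q [-0.01  0.42  0.12  1.27 -0.    1.5 ]
cell c(627.4,-71.8) size 50.2x36.3 ang 0.055 dot [627.9 -73.1]
cell c(625.2,-29.9) size 50.3x36.2 ang 0.054 dot [625.7 -30.7]
cell c(622.2,10.2) size 50.4x35.9 ang 0.054 dot [622.5   9.5]
[   0.211484  -107.4294762   46.       ] 0.0037221909
[  0.16213084 -65.51671924  46.        ] 0.0029798746
[ -0.83706833 -25.26105818  46.        ] 0.0029395819
dot [ -0.50507454 -26.0169181   46.        ]
dot [  0.58026001 -66.10751718  46.        ]
```

View pics/w17.png

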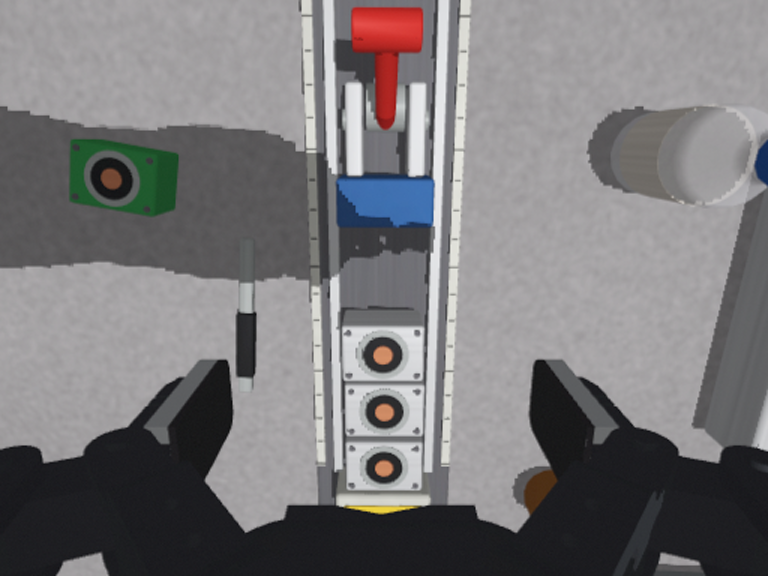

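Run:
```python
from cells import *
f=np.load("f.npy",allow_pickle=True).item()
c=blob(f,[100,120,40],[125,255,255],(215,110,300,160))[0]; x,y,w,h=cv2.boundingRect(c); print(x,y,w,h)
p=ray(f,x+w/2,y+h-0.5,52); s=wr(p)[1]+130; print(wr(p), s)
g=rw(0,-130+s+14,26); print(g); delta(g,yaw=np.pi/2+YAW)
grab("top","top2",(30,60,470,384),1.7)
```

```text
224 117 65 35
[ 0.57080163 56.22395242 52.        ] 186.2239524217803
[618.16366767 105.62461106  26.        ]
delta [-0.0022  0.0004  0.0002] [0.035  0.0011 0.1698] rows>=4.2
```

View pics/top2.png

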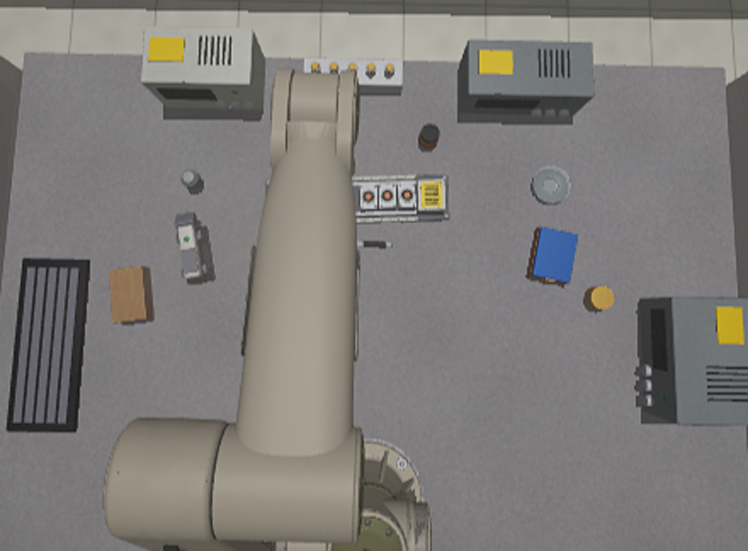

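Emit:
drive_tool(
  deltas="0 0 0 0.015 0 0.02 100;0 0 0 0.03 0 0.05 100;0 0 0 0.035 0 0.085 100;0 0 0 0.035 0 0.115 100;0 0 0 0.035 0 0.14 100;0 0 0 0.035 0 0.158 100;0 0 0 0.035 0 0.167 100;0 0 0 0.035 0 0.169 100",
)

```text
time_s: 23.32
position: [616.0, 105.1, 25.0]
tool_rot: [-3.136, 0.0, 1.621]
wrist_force: [0.1, 0.6, 0.2]
finger_gap: 0.998
```

Emit:
drive_tool(
  deltas="0 0 0 0 0 0 100;0 0 0 0 0 0 65;0 0 0 0 0 0 50;0 0 0 0 0 0 50;0 0 0 0 0 0 50",
)

```text
time_s: 23.73
position: [619.4, 106.1, 29.6]
tool_rot: [3.138, 0.0, 1.621]
wrist_force: [2.0, -0.1, 5.6]
finger_gap: 0.646
```

Run:
```python
from rail import *
st();s=robot.sense();print(wr(s["position"]));grab("wrist","w18")
```

```text
t23.73 p [619.4 106.1  29.6] rpy [3.138 0.    1.621] F [ 2.  -0.1  5.6] gap 0.646 q [ 0.04  0.54 -0.13  0.9  -0.    1.56]
[ 1.24022348 70.6304278  29.56247097]
```

View pics/w18.png

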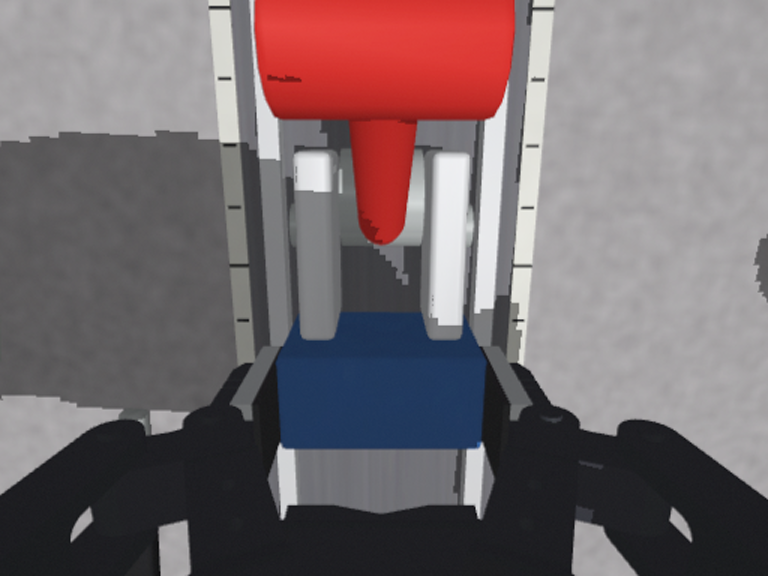

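Emit:
drive_tool(
  deltas="0 0 0 -0.008 0 0 50;0 0 0 -0.018 0 0 50;0 0 0 -0.028 0 0 50;0 0 0 -0.038 0 0 50;0 0 0 -0.048 0 0 50;0 0 0 -0.057 0 0 50;0 0 0 -0.064 0 0 50;0 0 0 -0.068 0 0 50",
)

```text
time_s: 24.45
position: [622.7, 38.6, 29.5]
tool_rot: [3.139, -0.002, 1.622]
wrist_force: [0.6, 4.3, 6.8]
finger_gap: 0.643
```

Emit:
drive_tool(
  deltas="0 0 0 -0.001 0 0 50;0 0 0 -0.002 0 0 50;0 0 0 -0.003 0 0 50;0 0 0 -0.004 0 0 50;0 0 0 -0.005 0 0 50;0 0 0 -0.005 0 0 50",
)

```text
time_s: 24.95
position: [622.8, 34.6, 29.5]
tool_rot: [3.139, -0.002, 1.622]
wrist_force: [0.6, 4.3, 7.3]
finger_gap: 0.645
```

Run:
```python
from rail import *
st();s=robot.sense();print(wr(s["position"]),70.6-wr(s["position"])[1])
```

```text
t24.95 p [622.8  34.6  29.5] rpy [ 3.139e+00 -2.000e-03  1.622e+00] F [0.6 4.3 7.3] gap 0.645 q [-0.07  0.53 -0.14  0.9   0.    1.44]
[ 1.04942341 -0.94946839 29.54889528] 71.54946839112966
```

Force is still about 4 N, so the row isn't closed yet. Pushing on gently.

Emit:
drive_tool(
  deltas="0 0 0 -0.001 0 0 50;0 0 0 -0.002 0 0 50;0 0 0 -0.003 0 0 50;0 0 0 -0.003 0 0 50",
)

```text
time_s: 25.28
position: [622.9, 33.4, 29.5]
tool_rot: [3.138, -0.006, 1.623]
wrist_force: [0.3, 10.6, 6.8]
finger_gap: 0.646
```

Emit:
drive_tool(
  deltas="0 0 0 -0.001 0 0 50;0 0 0 -0.002 0 0 50;0 0 0 -0.003 0 0 50;0 0 0 -0.003 0 0 50",
)

```text
time_s: 25.62
position: [622.9, 33.4, 29.5]
tool_rot: [3.138, -0.011, 1.625]
wrist_force: [1.0, 20.3, 8.1]
finger_gap: 0.648
```

Row is tight (20 N at the same position). I'll release, rise and look.

Emit:
drive_tool(
  deltas="0 0 0 0.003 0 0 50;0 0 0 0.003 0 0 65;0 0 0 0.003 0 0 100;0 0 0 0.003 0 0 100;0 0 0 0.003 0 -0.04 100;0 0 0 0.003 0 -0.08 100;0 0 0 0.003 0 -0.12 100;0 0 0 0.003 0 -0.16 100",
)

```text
time_s: 26.28
position: [620.8, 29.9, 188.9]
tool_rot: [-3.139, 0.0, 1.621]
wrist_force: [0.9, -0.7, -0.8]
finger_gap: 1.004
```

Emit:
drive_tool(
  deltas="0 0 0 0.02 0 -0.02 60;0 0 0 0.04 0 -0.02 30;0 0 0 0.05 0 -0.02 0;0 0 0 0.05 0 -0.02 0;0 0 0 0.05 0 -0.02 0;0 0 0 0.05 0 -0.02 0",
)

```text
time_s: 26.78
position: [618.3, 79.5, 205.9]
tool_rot: [-3.138, 0.0, 1.622]
wrist_force: [-1.4, -0.5, 1.8]
finger_gap: 0.142
```

```bash
cat > chk.py <<'E'
from cells import *
def chk(name,lever=True):
    f=grab("wrist",name); np.save("f.npy",f,allow_pickle=True); st()
    for c in cells(f,z=46,thr=170): print("  rail",wr([c[0],c[1],46]).round(1),round(c[2]-YAW,3))
    u0,v0=proj(f,rw(0,-130+114,52))[0]
    b=blob(f,[100,110,40],[125,255,255],(u0-60,v0-50,u0+60,v0+40))
    if b:
        x,y,w,h=cv2.boundingRect(b[0]); p=ray(f,x+w/2,y+h-.5,52); s=wr(p)[1]+130; print("stop",s.round(1),"x",wr(p)[0].round(1), (x,y,w,h))
    r=blob(f,[0,150,60],[8,255,255],None,100)
    if r:
        x,y,w,h=cv2.boundingRect(r[0]); print("red",x,y,w,h)
        for a in (0,.05,.1,.2,.4,.9,1.0,1.1):
            Y=-70+s+75*np.cos(a)-10*np.sin(a);Z=34+75*np.sin(a)+10*np.cos(a); P=proj(f,[rw(-15,Y,Z),rw(15,Y,Z),rw(0,Y+9,Z),rw(0,Y,Z+9)]); print("  a",a,P.round(0).tolist())
    return f
E
python3 -c "
from chk import *
chk('w19')"
```

```text
t26.83 p [618.4  79.3 206. ] rpy [-3.138  0.     1.621] F [-0.3 -0.1  0.5] gap 0.051 q [-0.    0.42  0.14  1.29 -0.    1.52]
stop 114.5 x 0.6 (228, 195, 58, 38)
red 237 131 42 43
  a 0 [[240.0, 85.0], [274.0, 85.0], [257.0, 75.0], [257.0, 85.0]]
  a 0.05 [[239.0, 86.0], [274.0, 86.0], [257.0, 75.0], [257.0, 86.0]]
  a 0.1 [[239.0, 87.0], [274.0, 87.0], [257.0, 76.0], [257.0, 87.0]]
  a 0.2 [[239.0, 89.0], [275.0, 89.0], [257.0, 78.0], [257.0, 89.0]]
  a 0.4 [[238.0, 97.0], [276.0, 97.0], [257.0, 86.0], [257.0, 97.0]]
  a 0.9 [[237.0, 134.0], [277.0, 134.0], [257.0, 122.0], [257.0, 136.0]]
  a 1.0 [[237.0, 144.0], [277.0, 144.0], [257.0, 132.0], [257.0, 146.0]]
  a 1.1 [[237.0, 154.0], [277.0, 154.0], [257.0, 142.0], [257.0, 156.0]]
```

View pics/w19.png

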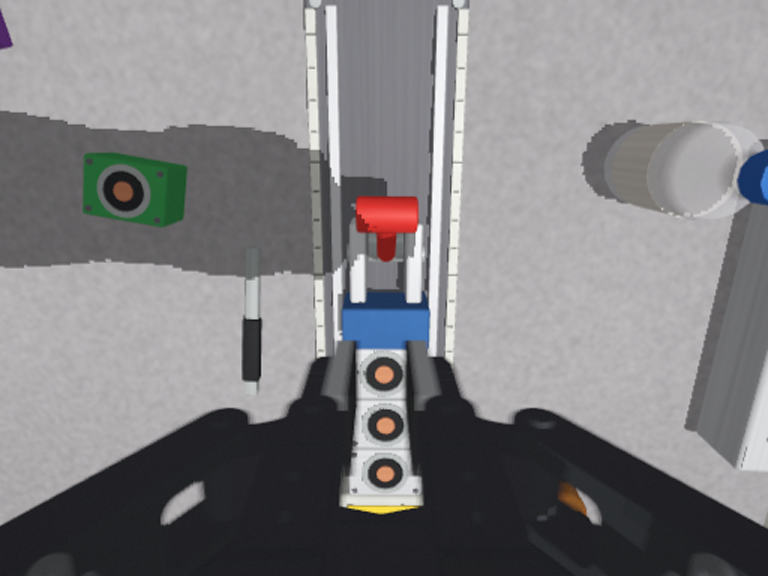

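Run:
```python
from rail import *
p=rw(0,44.3+32.1+5,122); delta(p,yaw=np.pi/2+YAW)
y0=44.3+32.1+5;z0=122
for a in (1.0,.9,.8,.7,.6,.5,.4,.3,.2,.1,0,-.05):
    y=44.3+75*np.cos(a)-10*np.sin(a)+7*a-2; z=34+75*np.sin(a)+10*np.cos(a)+8
    print(a,"dx %.1f dz %.1f"%(y-y0,-(z-z0)), "abs",y.round(1),z.round(1))
```

```text
delta [-0.0036  0.0003 -0.0008] [0.0375 0.0014 0.084 ] rows>=2.2
1.0 dx 0.0 dz 11.5 abs 81.4 110.5
0.9 dx 6.0 dz 15.0 abs 87.4 107.0
0.8 dx 11.6 dz 19.2 abs 93.0 102.8
0.7 dx 16.7 dz 24.0 abs 98.1 98.0
0.6 dx 21.4 dz 29.4 abs 102.8 92.6
0.5 dx 25.4 dz 35.3 abs 106.8 86.7
0.4 dx 28.9 dz 41.6 abs 110.3 80.4
0.3 dx 31.7 dz 48.3 abs 113.1 73.7
0.2 dx 33.8 dz 55.3 abs 115.2 66.7
0.1 dx 35.2 dz 62.6 abs 116.6 59.4
0 dx 35.9 dz 70.0 abs 117.3 52.0
-0.05 dx 36.0 dz 73.8 abs 117.4 48.2
```

Emit:
drive_tool(
  deltas="0 0 0 0.015 0.001 0.02 0;0 0 0 0.03 0.001 0.045 0;0 0 0 0.0375 0.0014 0.065 0;0 0 0 0.0375 0.0014 0.078 0;0 0 0 0.0375 0.0014 0.084 0;0 0 0 0.0375 0.0014 0.084 0;0 0 0 0.0375 0.0014 0.084 0;0 0 0 0.0375 0.0014 0.084 0",
)

```text
time_s: 27.5
position: [619.3, 117.1, 124.5]
tool_rot: [3.141, -0.0, 1.621]
wrist_force: [0.3, 0.1, 0.2]
finger_gap: 0.001
```

Run:
```python
from rail import *
st();s=robot.sense();print(wr(s["position"]));grab("wrist","w20")
```

```text
t27.50 p [619.3 117.1 124.5] rpy [ 3.141 -0.     1.621] F [0.3 0.1 0.2] gap 0.001 q [0.06 0.47 0.01 1.11 0.   1.58]
[  1.71426408  81.64215151 124.54229445]
```

View pics/w20.png

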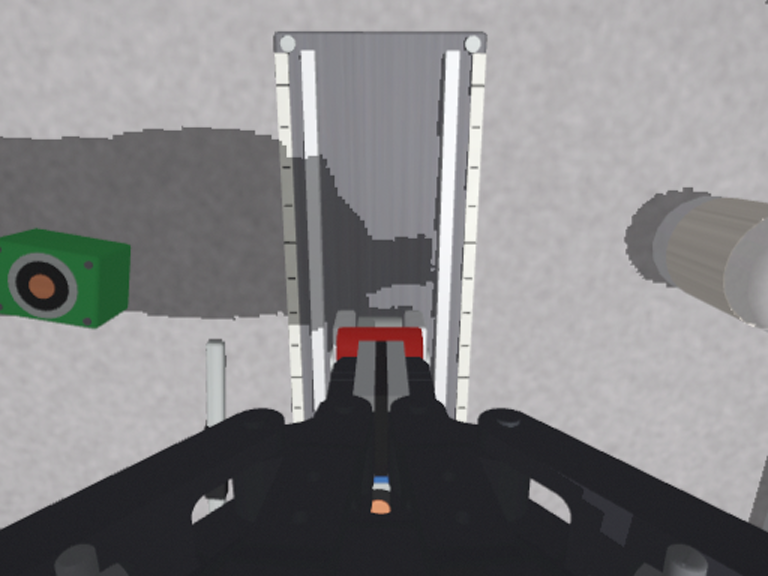

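Emit:
drive_tool(
  deltas="0 0 0 0 0 0.008 0;0 0 0 0 0 0.014 0;0 0 0 0.006 0 0.0175 0;0 0 0 0.0116 0 0.0217 0;0 0 0 0.0167 0 0.0265 0;0 0 0 0.0214 0 0.032 0;0 0 0 0.0254 0 0.0378 0;0 0 0 0.0289 0 0.0441 0",
)

```text
time_s: 28.22
position: [618.2, 149.1, 81.1]
tool_rot: [3.138, -0.004, 1.624]
wrist_force: [0.2, 4.9, 7.4]
finger_gap: 0.002
```

Run:
```python
from rail import *
st();s=robot.sense();print(wr(s["position"]));grab("wrist","w21")
```

```text
t28.22 p [618.2 149.1  81.1] rpy [ 3.138 -0.004  1.624] F [0.2 4.9 7.4] gap 0.002 q [ 0.11  0.5  -0.04  1.02  0.    1.63]
[  2.20579887 113.68877048  81.10484765]
```

View pics/w21.png

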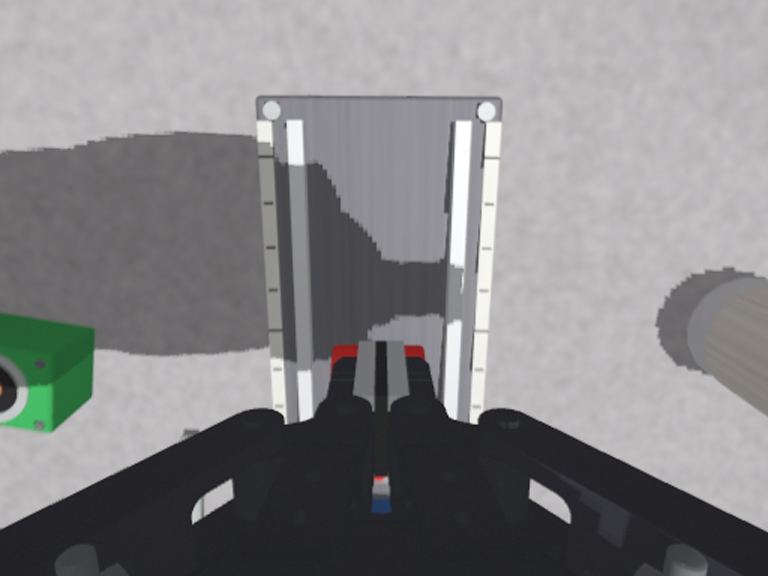

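Emit:
drive_tool(
  deltas="0 0 0 0.001 0 0.005 0;0 0 0 0.002 0 0.01 0;0 0 0 0.003 0 0.015 0;0 0 0 0.0035 0 0.02 0;0 0 0 0.0035 0 0.025 0;0 0 0 0.0035 0 0.029 0;0 0 0 0.0035 0 0.032 0;0 0 0 0.0035 0 0.032 0",
)

```text
time_s: 28.93
position: [618.2, 151.7, 52.0]
tool_rot: [3.137, -0.003, 1.623]
wrist_force: [-7.1, 3.0, 26.3]
finger_gap: 0.0
```

Emit:
drive_tool(
  deltas="0 0 0 0 0 0.002 0;0 0 0 0 0 0.004 0;0 0 0 0 0 0.004 0",
)

```text
time_s: 29.18
position: [618.6, 151.9, 51.1]
tool_rot: [3.135, -0.003, 1.623]
wrist_force: [-14.5, 2.6, 41.1]
finger_gap: 0.001
```

Emit:
drive_tool(
  deltas="0 0 0 0 0 -0.01 0;0 0 0 0 0 -0.03 0;0 0 0 0 0 -0.06 0;0 0 0 0 0 -0.1 50;0 0 0 -0.04 0 -0.14 100;0 0 0 -0.08 0 -0.16 100;0 0 0 -0.1 0 -0.16 100;0 0 0 -0.1 0 -0.16 100",
)

```text
time_s: 29.85
position: [624.0, 44.4, 206.4]
tool_rot: [3.137, 0.003, 1.616]
wrist_force: [0.4, 0.4, 0.3]
finger_gap: 0.712
```

Emit:
drive_tool(
  deltas="0 0 0 0 0 0 100;0 0 0 0 0 0 100;0 0 0 0 0 0 100",
)

```text
time_s: 30.1
position: [621.2, 51.0, 202.1]
tool_rot: [-3.138, -0.0, 1.623]
wrist_force: [-0.2, -0.1, 0.4]
finger_gap: 1.0
```

```bash
python3 -c "
from chk import *
chk('w22')"
```

```text
t30.15 p [621.2  51.3 202.2] rpy [-3.138 -0.     1.623] F [-0.6  0.8 -0.1] gap 1.0 q [-0.05  0.42  0.13  1.28  0.    1.47]
cell c(626.1,-37.2) size 50.3x35.9 ang 0.054 dot [625.9 -38. ]
cell c(622.8,0.7) size 50.3x35.8 ang 0.053 dot [ 6.231e+02 -3.000e-01]
  rail [  0.6 -72.8  46. ] 0.003
  rail [ -0.7 -34.8  46. ] 0.002
stop 120.4 x 0.7 (225, 163, 61, 37)
red 238 32 36 103
  a 0 [[237.0, 42.0], [273.0, 42.0], [255.0, 31.0], [255.0, 41.0]]
  a 0.05 [[237.0, 42.0], [273.0, 42.0], [255.0, 31.0], [255.0, 41.0]]
  a 0.1 [[237.0, 43.0], [273.0, 43.0], [255.0, 31.0], [255.0, 41.0]]
  a 0.2 [[236.0, 44.0], [274.0, 44.0], [255.0, 32.0], [255.0, 43.0]]
  a 0.4 [[235.0, 51.0], [275.0, 51.0], [255.0, 38.0], [255.0, 49.0]]
  a 0.9 [[234.0, 86.0], [276.0, 86.0], [255.0, 73.0], [255.0, 86.0]]
  a 1.0 [[234.0, 96.0], [276.0, 96.0], [255.0, 82.0], [255.0, 96.0]]
  a 1.1 [[233.0, 106.0], [276.0, 106.0], [255.0, 93.0], [255.0, 107.0]]
```

View pics/w22.png

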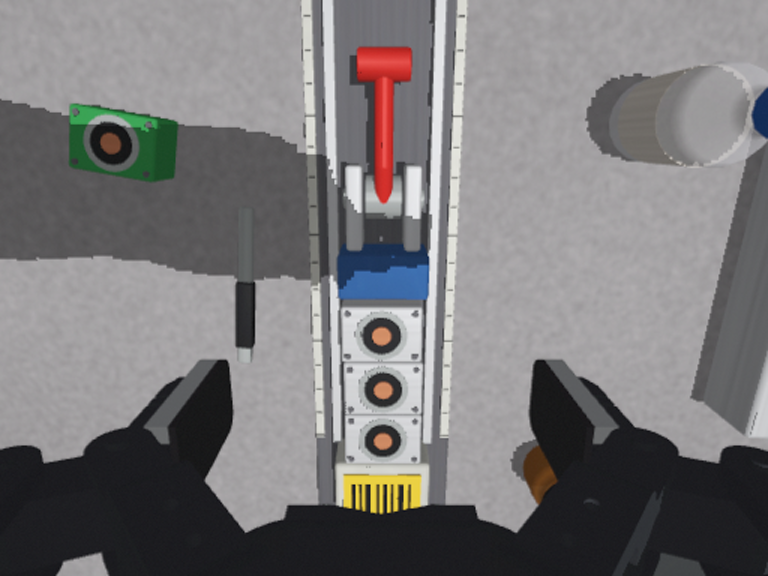

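The stop slid back about 6 mm while the lever was closing (reads 120.4 now, 114.5 when snug). I'll lift the lever part-way, snug the stop again, and close with a straight downward push.

Run:
```python
from rail import *
p=rw(0,125,24);print(p); delta(p,yaw=np.pi/2+YAW)
for a in (.1,.2,.3,.4,.5,.6,.65): print(a,(75*np.cos(a)-10*np.sin(a)-75).round(1),(75*np.sin(a)+10*np.cos(a)-10).round(1))
```

```text
[615.3713001  160.32943783  24.        ]
delta [-0.0031 -0.0004  0.0013] [0.1091 0.0004 0.1782] rows>=5.0
0.1 -1.4 7.4
0.2 -3.5 14.7
0.3 -6.3 21.7
0.4 -9.8 28.4
0.5 -14.0 34.7
0.6 -18.7 40.6
0.65 -21.3 43.3
```

Emit:
drive_tool(
  deltas="0 0 0 0.03 0 0 60;0 0 0 0.065 0 0.02 60;0 0 0 0.095 0 0.05 60;0 0 0 0.109 0 0.085 60;0 0 0 0.109 0 0.12 60;0 0 0 0.109 0 0.15 60;0 0 0 0.109 0 0.17 60;0 0 0 0.109 0 0.176 60",
)

```text
time_s: 30.82
position: [612.0, 160.2, 22.2]
tool_rot: [-3.132, 0.001, 1.624]
wrist_force: [-1.0, -0.6, -0.8]
finger_gap: 0.596
```

Emit:
drive_tool(
  deltas="0 0 0 0 0 0 60;0 0 0 0 0 0 30;0 0 0 0 0 0 15;0 0 0 0 0 0 15;0 0 0 0 0 0 15",
)

```text
time_s: 31.23
position: [616.9, 159.6, 29.2]
tool_rot: [3.14, -0.001, 1.622]
wrist_force: [-2.7, 2.1, 4.3]
finger_gap: 0.339
```

Run:
```python
from rail import *
st();s=robot.sense();print(wr(s["position"]));grab("wrist","w23")
```

```text
t31.23 p [616.9 159.6  29.2] rpy [ 3.140e+00 -1.000e-03  1.622e+00] F [-2.7  2.1  4.3] gap 0.339 q [ 0.13  0.55 -0.1   0.92  0.    1.65]
[  1.49796455 124.1790137   29.20530229]
```

View pics/w23.png

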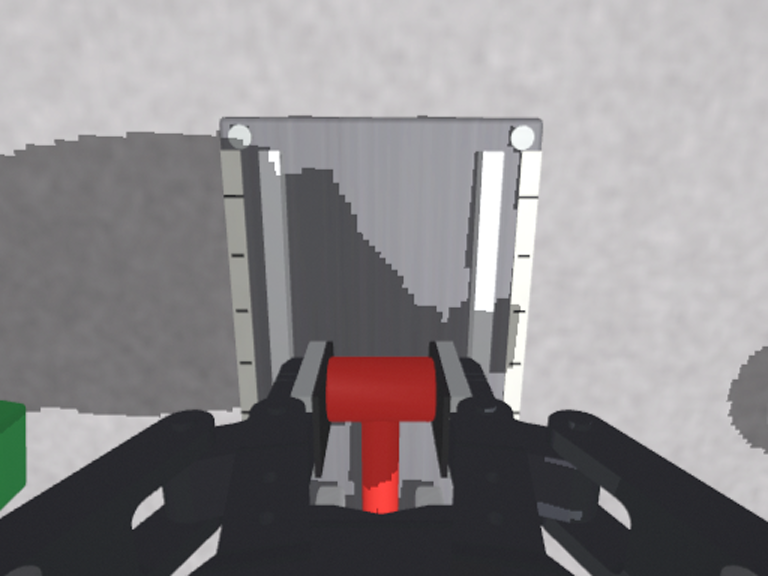

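Emit:
drive_tool(
  deltas="0 0 0 -0.0014 0 -0.0074 15;0 0 0 -0.0035 0 -0.0147 15;0 0 0 -0.0063 0 -0.0217 15;0 0 0 -0.0098 0 -0.0284 15;0 0 0 -0.014 0 -0.0347 15;0 0 0 -0.0187 0 -0.0406 15;0 0 0 -0.0213 0 -0.0433 15;0 0 0 -0.0213 0 -0.0433 15",
)

```text
time_s: 31.95
position: [617.8, 136.8, 71.6]
tool_rot: [-3.141, 0.0, 1.621]
wrist_force: [0.6, 0.1, -3.8]
finger_gap: 0.341
```

Emit:
drive_tool(
  deltas="0 0 0 0 0 0 15;0 0 0 0 0 0 50;0 0 0 0 0 0 80;0 0 0 0 0 -0.03 100;0 0 0 -0.02 0 -0.07 100;0 0 0 -0.06 0 -0.11 100;0 0 0 -0.09 0 -0.13 100;0 0 0 -0.09 0 -0.13 100",
)

```text
time_s: 32.62
position: [624.4, 44.6, 206.4]
tool_rot: [3.135, 0.003, 1.62]
wrist_force: [1.5, 0.8, 0.8]
finger_gap: 0.994
```

Emit:
drive_tool(
  deltas="0 0 0 0 0 0 100;0 0 0 0 0 0 100;0 0 0 0 0 0 100",
)

```text
time_s: 32.87
position: [621.0, 49.0, 199.1]
tool_rot: [-3.138, -0.001, 1.623]
wrist_force: [0.6, 0.7, 0.2]
finger_gap: 0.997
```

```bash
python3 -c "
from chk import *
chk('w24')"
```

```text
t32.92 p [620.8  49.2 198.8] rpy [-3.137e+00 -1.000e-03  1.623e+00] F [-0.4  0.7 -0.9] gap 0.998 q [-0.05  0.42  0.12  1.28  0.    1.47]
cell c(626.0,-37.5) size 50.2x35.6 ang 0.055 dot [626.1 -38.4]
cell c(622.9,0.4) size 50.6x36.4 ang 0.054 dot [ 6.23e+02 -3.00e-01]
  rail [  0.5 -73.1  46. ] 0.004
  rail [ -0.6 -35.1  46. ] 0.003
stop 119.4 x 0.8 (225, 162, 62, 38)
red 235 46 43 90
  a 0 [[237.0, 41.0], [274.0, 41.0], [256.0, 29.0], [256.0, 39.0]]
  a 0.05 [[237.0, 41.0], [274.0, 41.0], [256.0, 29.0], [256.0, 39.0]]
  a 0.1 [[237.0, 41.0], [274.0, 41.0], [256.0, 29.0], [256.0, 39.0]]
  a 0.2 [[236.0, 42.0], [275.0, 42.0], [256.0, 30.0], [256.0, 41.0]]
  a 0.4 [[236.0, 49.0], [275.0, 49.0], [256.0, 36.0], [256.0, 47.0]]
  a 0.9 [[234.0, 84.0], [277.0, 84.0], [255.0, 71.0], [255.0, 84.0]]
  a 1.0 [[234.0, 94.0], [277.0, 94.0], [255.0, 81.0], [255.0, 94.0]]
  a 1.1 [[234.0, 105.0], [277.0, 105.0], [255.0, 91.0], [255.0, 105.0]]
```

View pics/w24.png

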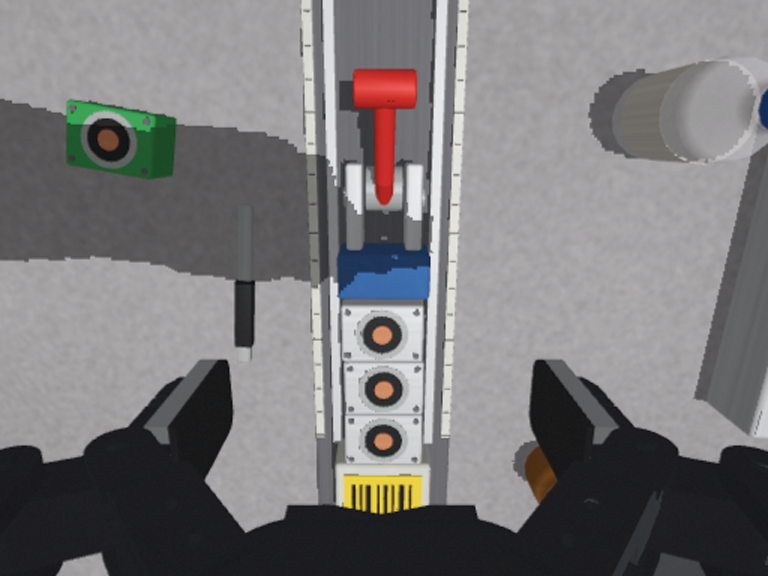

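Run:
```python
from rail import *
p=rw(0,3,26);print(p); delta(p,yaw=np.pi/2+YAW)
```

```text
[621.59060322  38.48806444  26.        ]
delta [-0.0044 -0.0008  0.0014] [-0.0109  0.0009  0.1728] rows>=4.2
```

Emit:
drive_tool(
  deltas="0 0 0 -0.005 0.001 0.02 100;0 0 0 -0.011 0.001 0.05 100;0 0 0 -0.011 0.001 0.085 100;0 0 0 -0.011 0.001 0.115 100;0 0 0 -0.011 0.001 0.14 100;0 0 0 -0.011 0.001 0.158 100;0 0 0 -0.011 0.001 0.168 100;0 0 0 -0.011 0.001 0.171 100",
)

```text
time_s: 33.58
position: [620.8, 38.3, 26.2]
tool_rot: [-3.135, -0.001, 1.623]
wrist_force: [-0.5, -0.1, -0.7]
finger_gap: 1.001
```

Emit:
drive_tool(
  deltas="0 0 0 0 0 0 100;0 0 0 0 0 0 65;0 0 0 0 0 0 50;0 0 0 0 0 0 50;0 0 0 0 0 0 50",
)

```text
time_s: 34.0
position: [622.7, 37.0, 31.5]
tool_rot: [-3.14, 0.0, 1.622]
wrist_force: [-5.4, 0.9, 5.6]
finger_gap: 0.644
```

Emit:
drive_tool(
  deltas="0 0 0 -0.001 0 0 50;0 0 0 -0.002 0 0 50;0 0 0 -0.003 0 0 50;0 0 0 -0.004 0 0 50;0 0 0 -0.005 0 0 50;0 0 0 -0.006 0 0 50;0 0 0 -0.007 0 0 50;0 0 0 -0.007 0 0 50",
)

```text
time_s: 34.67
position: [623.0, 31.2, 31.5]
tool_rot: [-3.14, -0.002, 1.622]
wrist_force: [-4.9, 4.3, 6.5]
finger_gap: 0.648
```

Emit:
drive_tool(
  deltas="0 0 0 -0.001 0 0 50;0 0 0 -0.002 0 0 50;0 0 0 -0.003 0 0 50;0 0 0 -0.003 0 0 50",
)

```text
time_s: 35.0
position: [623.0, 31.1, 31.5]
tool_rot: [-3.141, -0.008, 1.624]
wrist_force: [-4.3, 14.4, 6.7]
finger_gap: 0.649
```

Emit:
drive_tool(
  deltas="0 0 0 -0.001 0 0 50;0 0 0 -0.002 0 0 50;0 0 0 -0.002 0 0 50;0 0 0 -0.002 0 0 50",
)

```text
time_s: 35.33
position: [623.0, 31.1, 31.5]
tool_rot: [-3.141, -0.011, 1.625]
wrist_force: [-3.8, 19.6, 7.5]
finger_gap: 0.649
```

Emit:
drive_tool(
  deltas="0 0 0 0.003 0 0 50;0 0 0 0.003 0 0 65;0 0 0 0.003 0 0 100;0 0 0 0.003 0 0 100;0 0 0 0.003 0 -0.04 100;0 0 0 0.003 0 -0.08 60;0 0 0 0.003 0 -0.11 0;0 0 0 0.003 0 -0.12 0",
)

```text
time_s: 36.0
position: [627.5, 27.2, 156.4]
tool_rot: [3.132, 0.002, 1.621]
wrist_force: [1.1, -0.9, 0.6]
finger_gap: 0.604
```

Emit:
drive_tool(
  deltas="0 0 0 0.03 0 0 0;0 0 0 0.05 0 0 0;0 0 0 0.05 0 0 0;0 0 0 0.05 0 0 0;0 0 0 0.05 0 0 0",
)

```text
time_s: 36.42
position: [621.6, 77.4, 149.5]
tool_rot: [-3.141, 0.0, 1.622]
wrist_force: [-0.2, -0.7, -0.1]
finger_gap: -0.001
```

```bash
python3 -c "
from chk import *
chk('w25')
delta(rw(0,106,102),yaw=np.pi/2+YAW)"
```

```text
t36.47 p [621.6  77.1 149.5] rpy [-3.14   0.     1.621] F [-0.1 -0.  -0.6] gap -0.001 q [-0.    0.45  0.04  1.17 -0.    1.52]
stop 116.0 x 0.2 (217, 211, 71, 46)
red 227 96 51 91
  a 0 [[231.0, 78.0], [273.0, 78.0], [252.0, 64.0], [252.0, 77.0]]
  a 0.05 [[231.0, 79.0], [274.0, 79.0], [252.0, 65.0], [252.0, 78.0]]
  a 0.1 [[230.0, 80.0], [274.0, 80.0], [252.0, 66.0], [252.0, 79.0]]
  a 0.2 [[230.0, 82.0], [274.0, 82.0], [252.0, 68.0], [252.0, 82.0]]
  a 0.4 [[228.0, 92.0], [276.0, 92.0], [252.0, 77.0], [252.0, 92.0]]
  a 0.9 [[226.0, 139.0], [278.0, 139.0], [252.0, 123.0], [251.0, 141.0]]
  a 1.0 [[225.0, 152.0], [278.0, 152.0], [252.0, 136.0], [251.0, 154.0]]
  a 1.1 [[225.0, 165.0], [278.0, 165.0], [252.0, 149.0], [251.0, 168.0]]
delta [-0.0011  0.0004 -0.0007] [ 0.0644 -0.002   0.0474] rows>=1.9
```

View pics/w25.png

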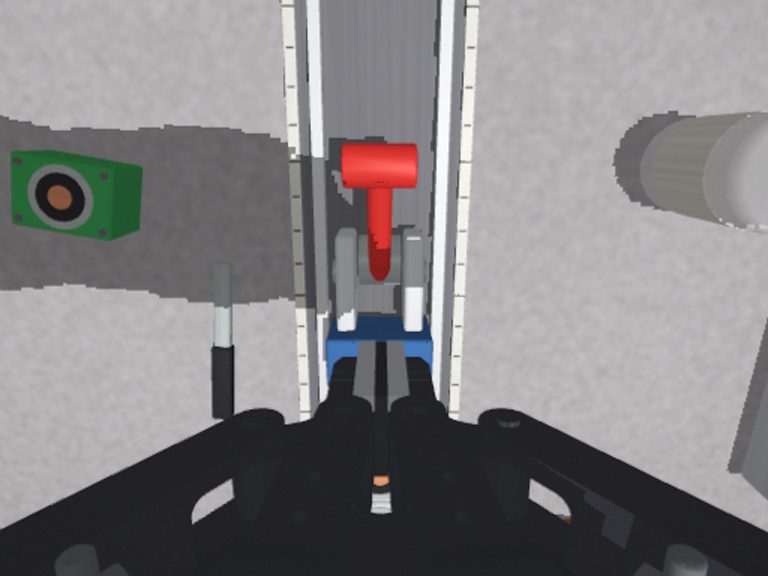

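Emit:
drive_tool(
  deltas="0 0 0 0.02 -0.001 0 0;0 0 0 0.045 -0.002 0.005 0;0 0 0 0.062 -0.002 0.02 0;0 0 0 0.064 -0.002 0.035 0;0 0 0 0.064 -0.002 0.042 0;0 0 0 0.064 -0.002 0.045 0;0 0 0 0.064 -0.002 0.045 0;0 0 0 0.064 -0.002 0.045 0",
)

```text
time_s: 37.13
position: [616.7, 140.7, 105.1]
tool_rot: [-3.141, 0.0, 1.62]
wrist_force: [-0.6, -0.7, -0.1]
finger_gap: 0.004
```

Run:
```python
from rail import *
st();s=robot.sense();print(wr(s["position"]))
```

```text
t37.13 p [616.7 140.7 105.1] rpy [-3.141  0.     1.62 ] F [-0.6 -0.7 -0.1] gap 0.004 q [ 0.1   0.48 -0.01  1.07 -0.    1.62]
[  0.28177628 105.34860783 105.069748  ]
```

Emit:
drive_tool(
  deltas="0 0 0 0 0 0.007 0;0 0 0 0 0 0.013 0;0 0 0 0 0 0.019 0;0 0 0 0.001 0 0.025 0;0 0 0 0.002 0 0.031 0;0 0 0 0.003 0 0.037 0;0 0 0 0.004 0 0.043 0;0 0 0 0.005 0 0.049 0",
)

```text
time_s: 37.8
position: [615.8, 146.5, 55.2]
tool_rot: [-3.141, 0.001, 1.622]
wrist_force: [-0.1, -0.0, 1.9]
finger_gap: 0.002
```

Emit:
drive_tool(
  deltas="0 0 0 0.001 0 0.003 0;0 0 0 0.001 0 0.005 0;0 0 0 0.001 0 0.006 0;0 0 0 0.001 0 0.006 0",
)

```text
time_s: 38.13
position: [616.0, 147.5, 52.6]
tool_rot: [3.141, 0.0, 1.622]
wrist_force: [-7.9, -0.7, 21.0]
finger_gap: 0.001
```

Run:
```python
from rail import *
st();s=robot.sense();print(wr(s["position"]))
```

```text
t38.13 p [616.  147.5  52.6] rpy [3.141 0.    1.622] F [-7.9 -0.7 21. ] gap 0.001 q [ 0.11  0.53 -0.08  0.96 -0.    1.63]
[-7.33738876e-03  1.12125070e+02  5.25711344e+01]
```

Emit:
drive_tool(
  deltas="0 0 0 0 0 -0.01 0;0 0 0 0 0 -0.03 0;0 0 0 0 0 -0.06 0;0 0 0 0 0 -0.1 50;0 0 0 -0.03 0 -0.14 100;0 0 0 -0.06 0 -0.15 100;0 0 0 -0.09 0 -0.15 100;0 0 0 -0.1 0 -0.15 100",
)

```text
time_s: 38.8
position: [622.2, 43.9, 200.9]
tool_rot: [3.14, 0.002, 1.618]
wrist_force: [-0.1, -0.0, -1.0]
finger_gap: 0.714
```

Emit:
drive_tool(
  deltas="0 0 0 0 0 0 100;0 0 0 0 0 0 100;0 0 0 0 0 0 100",
)

```text
time_s: 39.05
position: [620.4, 48.7, 198.4]
tool_rot: [-3.138, -0.001, 1.622]
wrist_force: [-0.5, 0.3, -0.4]
finger_gap: 1.004
```

```bash
python3 -c "
from chk import *
chk('w26')"
```

```text
t39.10 p [620.5  49.1 198.6] rpy [-3.139e+00 -1.000e-03  1.623e+00] F [-0.2  0.   0.2] gap 0.998 q [-0.05  0.42  0.12  1.27  0.    1.47]
cell c(625.9,-37.4) size 50.7x35.5 ang 0.054 dot [626.2 -38.6]
cell c(622.9,-0.0) size 50.8x35.4 ang 0.053 dot [ 6.231e+02 -3.000e-01]
  rail [  0.4 -73.   46. ] 0.003
  rail [ -0.7 -35.5  46. ] 0.002
stop 114.6 x 0.6 (226, 167, 61, 38)
red 239 35 37 105
  a 0 [[238.0, 46.0], [274.0, 46.0], [256.0, 35.0], [256.0, 45.0]]
  a 0.05 [[238.0, 47.0], [275.0, 47.0], [256.0, 35.0], [256.0, 45.0]]
  a 0.1 [[238.0, 47.0], [275.0, 47.0], [256.0, 35.0], [256.0, 45.0]]
  a 0.2 [[237.0, 49.0], [275.0, 49.0], [256.0, 36.0], [256.0, 47.0]]
  a 0.4 [[236.0, 55.0], [276.0, 55.0], [256.0, 42.0], [256.0, 54.0]]
  a 0.9 [[235.0, 91.0], [278.0, 91.0], [256.0, 78.0], [256.0, 91.0]]
  a 1.0 [[235.0, 101.0], [278.0, 101.0], [256.0, 88.0], [256.0, 101.0]]
  a 1.1 [[235.0, 112.0], [278.0, 112.0], [256.0, 98.0], [256.0, 112.0]]
```

View pics/w26.png

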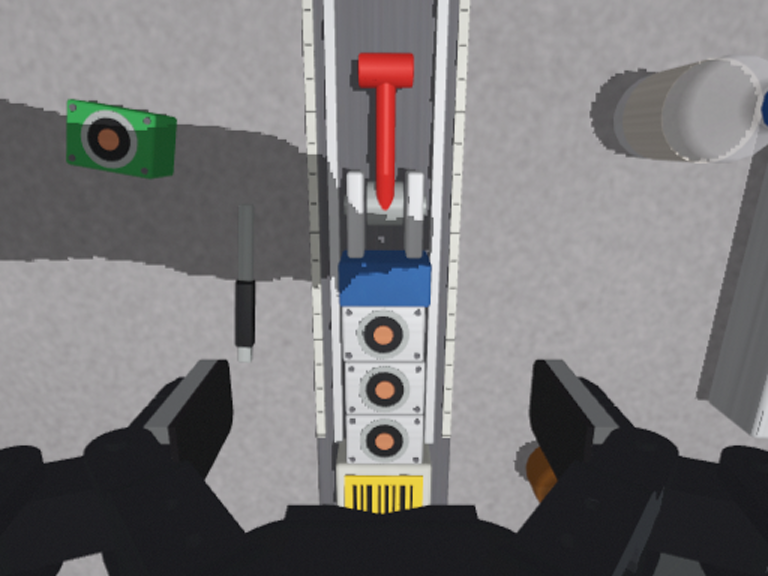

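Run:
```python
from rail import *
delta([525,390,240],yaw=np.pi/2)
```

```text
delta [-0.003  -0.0005  0.0522] [ 0.3455 -0.0777 -0.041 ] rows>=8.5
```

Emit:
drive_tool(
  deltas="0 0 0.01 0.02 -0.005 -0.02 100;0 0 0.02 0.06 -0.014 -0.04 100;0 0 0.03 0.1 -0.024 -0.04 100;0 0 0.04 0.14 -0.034 -0.04 100;0 0 0.05 0.18 -0.043 -0.04 100;0 0 0.05 0.22 -0.05 -0.04 100;0 0 0.05 0.26 -0.06 -0.04 100;0 0 0.05 0.29 -0.068 -0.04 100",
)

```text
time_s: 39.77
position: [536.0, 338.4, 239.2]
tool_rot: [-3.14, -0.0, 1.576]
wrist_force: [1.0, -0.6, 0.0]
finger_gap: 0.999
```

Emit:
drive_tool(
  deltas="0 0 0 0.03 -0.01 0 100;0 0 0 0.05 -0.01 0 100;0 0 0 0.05 -0.01 0 100;0 0 0 0.05 -0.01 0 100;0 0 0 0.05 -0.01 0 100;0 0 0 0.05 -0.01 0 100",
)

```text
time_s: 40.27
position: [528.3, 383.4, 239.6]
tool_rot: [-3.14, 0.001, 1.571]
wrist_force: [0.5, 0.3, 0.5]
finger_gap: 1.0
```

Run:
```python
from rail import *
st();f=grab("wrist","w27");np.save("f.npy",f,allow_pickle=True)
```

```text
t40.27 p [528.3 383.4 239.6] rpy [-3.140e+00  1.000e-03  1.571e+00] F [0.5 0.3 0.5] gap 1.0 q [0.5  0.47 0.3  1.4  0.   2.08]
```

View pics/w27.png

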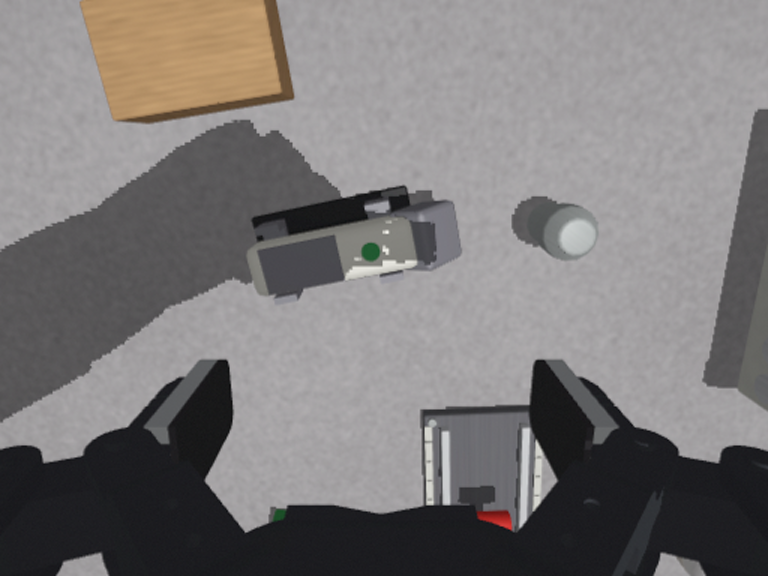

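Run:
```python
from rail import *
f=np.load("f.npy",allow_pickle=True).item()
im=f["image"][:,:,::-1][115:205,155:315];cv2.imwrite("pics/w27c.png",cv2.resize(im,None,fx=5,fy=5,interpolation=cv2.INTER_CUBIC))
```

```text
(no output)
```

View pics/w27c.png

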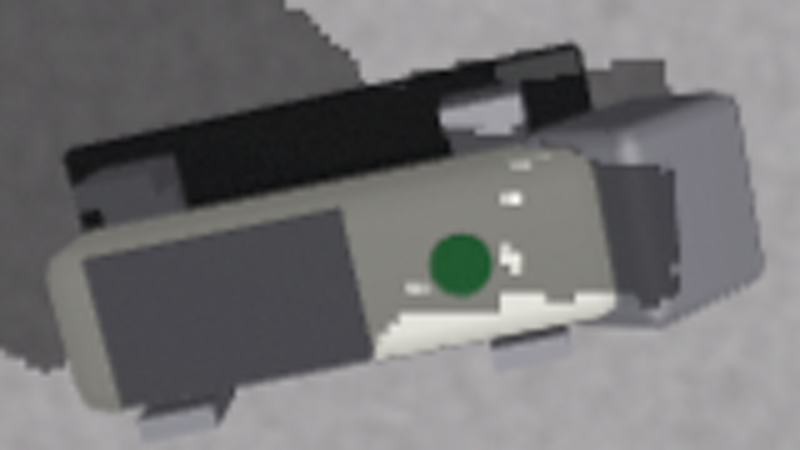

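Run:
```python
from rail import *
f=np.load("f.npy",allow_pickle=True).item()
def P(u,v,z=72): return ray(f,155+u/5,115+v/5,z)[:2]
pc=[P(85,262),P(340,208),P(372,358),P(120,405)]
for a in pc: print(a.round(1))
print([np.linalg.norm(pc[i]-pc[i-1]).round(1) for i in range(4)], "ang",np.arctan2(*(pc[1]-pc[0])[::-1]),np.arctan2(*(pc[2]-pc[3])[::-1]),"panel c",np.mean(pc,0))
print("dot",P(460,265)); print("L",P(70,345),"R",P(607,240), "lowedge",P(110,412),P(615,318))
print("foot corners z6",P(68,155,6),P(580,48,6),"len",np.linalg.norm(P(68,155,6)-P(580,48,6)),np.arctan2(*(P(580,48,6)-P(68,155,6))[::-1]))
print("head tip",P(765,270,60),P(735,100,60))
```

```text
[449.7 384.4]
[498.3 394.8]
[503.8 365.6]
[454.7 356. ]
[np.float64(28.8), np.float64(49.8), np.float64(29.8), np.float64(50.1)] ang 0.21132267342950595 0.19189438631636818 panel c [476.62602746 375.19037852]
dot [520.87863185 383.89939433]
L [445.73341173 368.06268169] R [548.69246491 388.76665016] lowedge [452.61896229 354.57330217] [550.51535735 373.57294862]
foot corners z6 [430.80415292 394.88430098] [546.29805971 418.89851117] len 117.9640826541471 0.20500516835617177
head tip [580.78230042 380.37226285] [573.54135801 413.72434366]
```

Run:
```python
from rail import *
f=np.load("f.npy",allow_pickle=True).item()
print("box corner",ray(f,293/1.5,97/1.5,50),ray(f,115/1.5,122/1.5,50))
delta([496,378.5,180],yaw=np.pi+.203)
```

```text
box corner [472.38050599 478.03060624  50.        ] [358.89337429 463.03019654  50.        ]
delta [-1.3000e-03 -9.0000e-04 -1.7738e+00] [-0.0046 -0.0324  0.0598] rows>=14.2
```

Emit:
drive_tool(
  deltas="0 0 -0.12 -0.001 -0.005 0 65;0 0 -0.24 -0.002 -0.01 0 65;0 0 -0.36 -0.003 -0.015 0 65;0 0 -0.48 -0.004 -0.02 0 65;0 0 -0.6 -0.0046 -0.025 0 65;0 0 -0.72 -0.0046 -0.032 0 65;0 0 -0.84 -0.0046 -0.0324 0 65;0 0 -0.95 -0.0046 -0.0324 0 65",
)

```text
time_s: 40.98
position: [496.1, 378.1, 240.3]
tool_rot: [-3.141, -0.001, 2.526]
wrist_force: [-0.3, 0.6, 0.4]
finger_gap: 0.653
```

Emit:
drive_tool(
  deltas="0 0 -0.12 0 0 0.01 65;0 0 -0.24 0 0 0.02 65;0 0 -0.36 0 0 0.03 65;0 0 -0.48 0 0 0.04 65;0 0 -0.6 0 0 0.05 65;0 0 -0.7 0 0 0.058 65;0 0 -0.79 0 0 0.058 65;0 0 -0.82 0 0 0.058 65",
)

```text
time_s: 41.65
position: [496.0, 377.8, 181.2]
tool_rot: [-3.141, -0.002, -2.939]
wrist_force: [0.2, -0.0, 0.7]
finger_gap: 0.652
```

Run:
```python
from rail import *
st();delta([496,378.5,130],yaw=np.pi+.203)
```

```text
t41.65 p [496.  377.8 181.2] rpy [-3.141e+00 -2.000e-03 -2.939e+00] F [ 0.2 -0.   0.7] gap 0.652 q [0.52 0.43 0.09 1.24 0.   0.32]
delta [-0.0003 -0.0023 -0.0008] [-0.0002  0.0007  0.0512] rows>=1.2
```

Emit:
drive_tool(
  deltas="0 0 0 0 -0.0005 0.02 65;0 0 0 0 -0.0005 0.04 65;0 0 0 0 -0.0005 0.051 65;0 0 0 0 -0.0005 0.051 65;0 0 0 0 -0.0005 0.051 65",
)

```text
time_s: 42.07
position: [495.8, 378.0, 130.5]
tool_rot: [-3.141, -0.002, -2.943]
wrist_force: [-0.2, 0.4, 0.4]
finger_gap: 0.647
```

Run:
```python
from rail import *
st();f=grab("wrist","w28");np.save("f.npy",f,allow_pickle=True);print(proj(f,[[496,378.5,72]])*1.5)
```

```text
t42.07 p [495.8 378.  130.5] rpy [-3.141e+00 -2.000e-03 -2.943e+00] F [-0.2  0.4  0.4] gap 0.647 q [0.52 0.45 0.   1.12 0.   0.32]
[[381.10329798 310.34125701]]
```

View pics/w28.png

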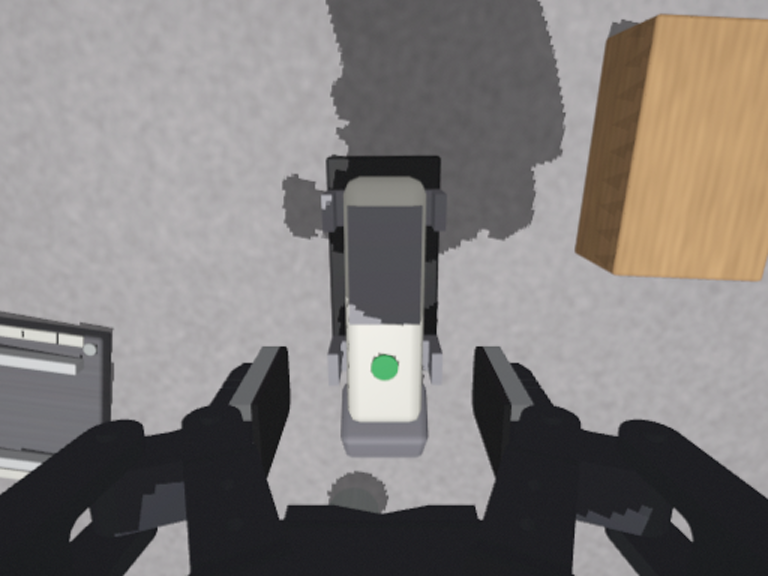

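Run:
```python
from rail import *
f=np.load("f.npy",allow_pickle=True).item()
def P(u,v,z=72): return ray(f,u/1.5,v/1.5,z)[:2]
ax=np.array([np.cos(.203),np.sin(.203)]);n=np.array([-ax[1],ax[0]])
for nm,u,v,z in [("back bottom",384,178,50),("panel back",384,207,72),("panel front",384,324,72),("dot",384,367,72),("front top",384,418,66),("head tip",384,457,55),("left",346,300,72),("right",424,300,72),("cheek b L",334,192,56),("cheek f L",334,335,56),("foot back",384,157,6),("cheekR f",436,340,56)]:
    p=P(u,v,z); d=p-np.array([496,378.5]); print(nm,p.round(1),"along %.1f across %.1f"%(d@ax,d@n))
```

```text
back bottom [443.2 369.1] along -53.6 across 1.5
panel back [453. 371.] along -43.7 across 1.3
panel front [501.8 380.9] along 6.2 across 1.2
dot [521.4 384.9] along 26.2 across 1.2
front top [549.4 390.7] along 54.8 across 1.2
head tip [577.2 396.5] along 83.2 across 1.2
left [494.4 363.1] along -4.7 across -14.8
right [487.9 395.3] along -4.5 across 18.1
cheek b L [452.8 349.1] along -48.2 across -20.0
cheek f L [517.5 360.6] along 17.4 across -21.9
foot back [435.5 367.9] along -61.4 across 1.8
cheekR f [510.5 407.5] along 20.1 across 25.5
```

Run:
```python
from rail import *
delta([495.7,379.8,42],yaw=np.pi+.203)
```

```text
delta [ 0.0003 -0.0006 -0.0036] [0.0004 0.0014 0.0895] rows>=2.1
```

Emit:
drive_tool(
  deltas="0 0 -0.004 0 0.0015 0.015 65;0 0 -0.004 0 0.0015 0.04 65;0 0 -0.004 0 0.0015 0.06 65;0 0 -0.004 0 0.0015 0.075 65;0 0 -0.004 0 0.0015 0.083 65;0 0 -0.004 0 0.0015 0.087 65;0 0 -0.004 0 0.0015 0.087 65;0 0 -0.004 0 0.0015 0.087 65",
)

```text
time_s: 42.78
position: [496.5, 380.8, 45.1]
tool_rot: [3.141, 0.001, -2.937]
wrist_force: [-0.9, -0.5, 0.1]
finger_gap: 0.649
```

Emit:
drive_tool(
  deltas="0 0 0 0 0 0 50;0 0 0 0 0 0 30;0 0 0 0 0 0 20;0 0 0 0 0 0 20;0 0 0 0 0 0 20;0 0 0 0 0 0 20",
)

```text
time_s: 43.28
position: [496.6, 380.9, 45.4]
tool_rot: [3.141, 0.002, -2.937]
wrist_force: [0.5, -0.0, 6.5]
finger_gap: 0.389
```

Run:
```python
from rail import *
st();f=grab("wrist","w29")
```

```text
t43.28 p [496.6 380.9  45.4] rpy [ 3.141e+00  2.000e-03 -2.937e+00] F [ 0.5 -0.   6.5] gap 0.389 q [ 0.53  0.52 -0.12  0.94  0.    0.32]
```

View pics/w29.png

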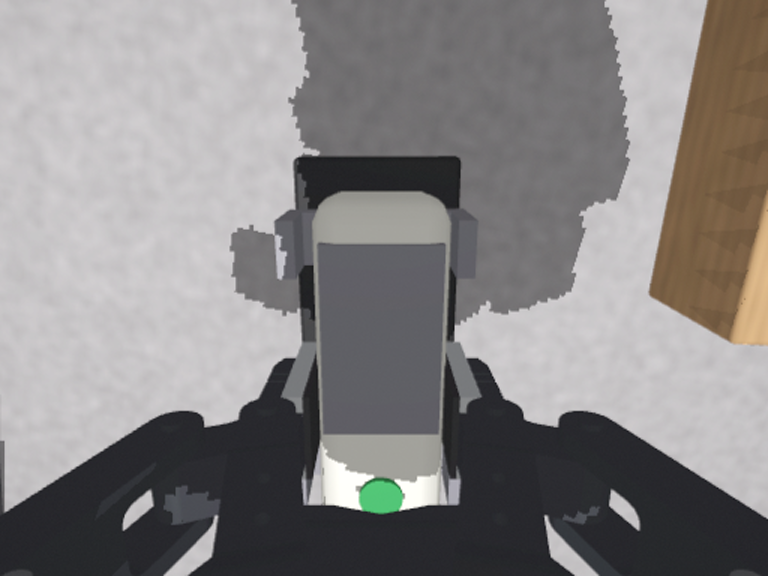

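Emit:
drive_tool(
  deltas="0 0 0 0 0 -0.01 20;0 0 0 0 0 -0.03 20;0 0 0 0 0 -0.055 20;0 0 0 0 0 -0.08 20;0 0 0 0 0 -0.1 20;0 0 0 0 0 -0.11 20;0 0 0 0 0 -0.11 20;0 0 0 0 0 -0.11 20",
  newtons=60,
)

```text
time_s: 44.0
position: [495.7, 380.3, 153.7]
tool_rot: [3.141, -0.001, -2.937]
wrist_force: [-0.4, -0.5, -1.9]
finger_gap: 0.387
```

Run:
```python
from rail import *
st();delta([499.4,-124.3,140],yaw=np.pi); f=grab("wrist","w30")
```

```text
t44.00 p [495.7 380.3 153.7] rpy [ 3.141e+00 -1.000e-03 -2.937e+00] F [-0.4 -0.5 -1.9] gap 0.387 q [0.53 0.44 0.04 1.17 0.   0.32]
delta [ 2.000e-04 -8.000e-04  2.042e-01] [ 0.0986 -0.4949  0.0136] rows>=12.1
```

View pics/w30.png

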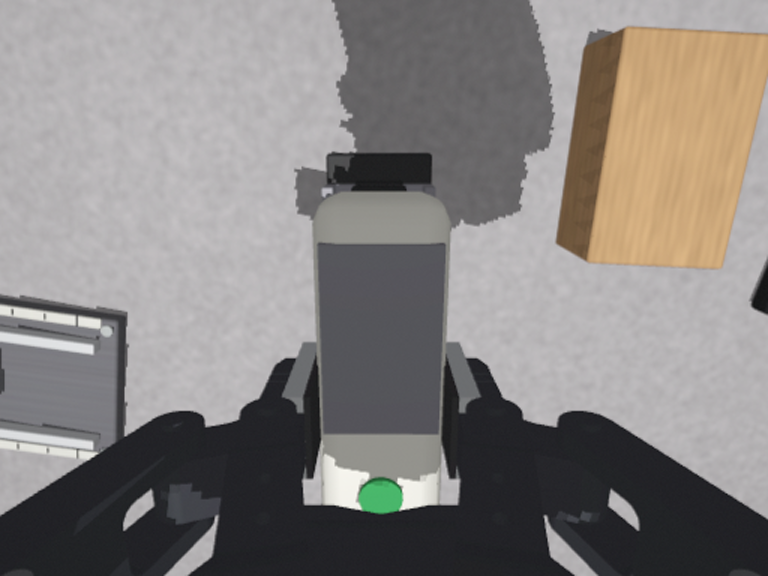

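Scanner lifted, no slip (same place in the picture). Carrying it towards the label.

Emit:
drive_tool(
  deltas="0 0 0.02 0.004 -0.02 0 20;0 0 0.04 0.01 -0.05 0 20;0 0 0.06 0.017 -0.085 0 20;0 0 0.08 0.024 -0.12 0 20;0 0 0.1 0.031 -0.155 0 20;0 0 0.12 0.038 -0.19 0 20;0 0 0.14 0.045 -0.225 0 20;0 0 0.16 0.052 -0.26 0 20",
)

```text
time_s: 44.72
position: [495.8, 113.5, 151.9]
tool_rot: [-3.142, -0.004, -3.098]
wrist_force: [0.1, 0.7, -1.8]
finger_gap: 0.383
```

Run:
```python
from rail import *
st();delta([499.4,-124.3,140],yaw=np.pi)
```

```text
t44.72 p [495.8 113.5 151.9] rpy [-3.142 -0.004 -3.098] F [ 0.1  0.7 -1.8] gap 0.383 q [ 0.07  0.23 -0.27  1.08  0.    0.02]
delta [-0.0001 -0.0045  0.0435] [ 0.0067 -0.2378  0.0119] rows>=5.7
```

Emit:
drive_tool(
  deltas="0 0 0.01 0.001 -0.035 0 20;0 0 0.02 0.002 -0.07 0 20;0 0 0.03 0.003 -0.105 0 20;0 0 0.04 0.004 -0.14 0 20;0 0 0.043 0.005 -0.175 0 20;0 0 0.043 0.006 -0.205 0 20;0 0 0.043 0.0067 -0.225 0 20;0 0 0.043 0.0067 -0.235 0 20",
)

```text
time_s: 45.38
position: [500.0, -122.1, 152.0]
tool_rot: [3.141, -0.004, 3.14]
wrist_force: [-0.3, 0.1, -2.2]
finger_gap: 0.389
```

Emit:
drive_tool(
  deltas="0 0 0 0 0 0.01 20;0 0 0 0 0 0.02 20;0 0 0 0 0 0.03 20;0 0 0 0 0 0.03 20;0 0 0 0 0 0.03 20;0 0 0 0 0 0.03 20",
)

```text
time_s: 45.88
position: [501.1, -118.8, 123.6]
tool_rot: [3.141, -0.001, -3.139]
wrist_force: [-0.1, -0.2, -1.6]
finger_gap: 0.385
```

Run:
```python
from rail import *
st();delta([499.4,-124.3,107],yaw=np.pi);f=grab("wrist","w31");grab("top","top3",(150,100,400,290),3);grab("scene","sc3",(150,140,400,320),3)
```

```text
t45.88 p [ 501.1 -118.8  123.6] rpy [ 3.141e+00 -1.000e-03 -3.139e+00] F [-0.1 -0.2 -1.6] gap 0.385 q [-0.39  0.26 -0.3   1.01 -0.   -0.39]
delta [ 0.0004 -0.0015  0.0029] [ 0.0017 -0.0055  0.0166] rows>=0.4
```

View pics/w31.png

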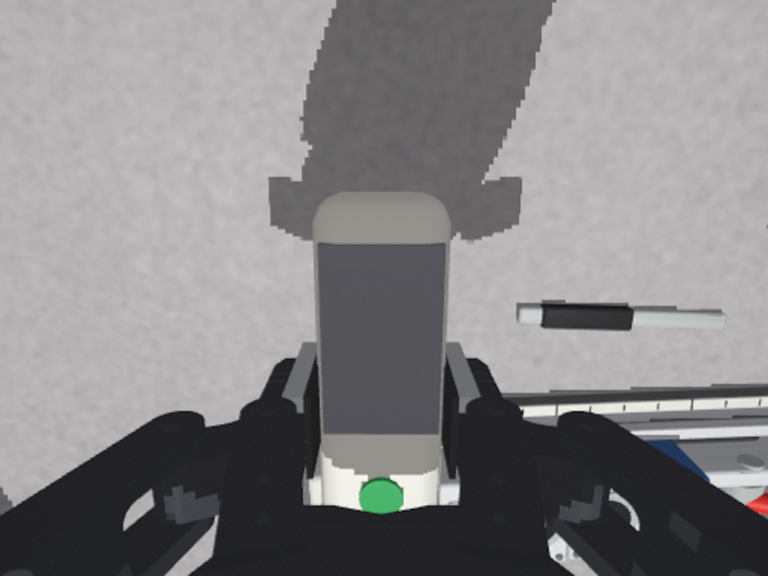

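View pics/sc3.png

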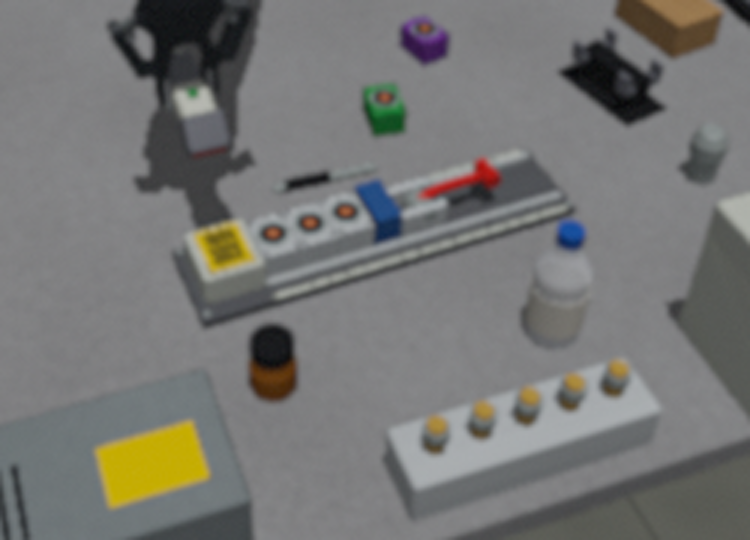

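Emit:
drive_tool(
  deltas="0 0 0 0.001 -0.003 0.005 20;0 0 0 0.0017 -0.0055 0.011 20;0 0 0 0.0017 -0.0055 0.0166 20;0 0 0 0.0017 -0.0055 0.0166 20;0 0 0 0.0017 -0.0055 0.0166 20;0 0 0 0.0017 -0.0055 0.0166 20;0 0 0 0.0017 -0.0055 0.0166 20;0 0 0 0.0017 -0.0055 0.0166 20",
)

```text
time_s: 46.7
position: [499.7, -125.4, 107.5]
tool_rot: [-3.141, -0.001, -3.14]
wrist_force: [-0.6, 0.0, -1.6]
finger_gap: 0.386
```

Run:
```python
from rail import *
st();delta([499.4,-124.3,107],yaw=np.pi);f=grab("scene","sc4",(180,150,280,240),7)
p0,R0,s=pose()
sc=p0+R0.apply([1.1,0,-12.6]); X=-R0.apply([1,0,0]);Z=-R0.apply([0,0,1])
beam=sc+75*X-17*Z; d=(X-Z)/2**.5; y=np.cross(Z,X); v=LAB-beam; print("beam",beam,"along",v@d,"x-off",v@np.cross(y,d),"y-off",v@y)
print(proj(f,[beam])-[180,150])
```

```text
t46.70 p [ 499.7 -125.4  107.5] rpy [-3.141e+00 -1.000e-03 -3.140e+00] F [-0.6  0.  -1.6] gap 0.386 q [-0.4   0.27 -0.33  0.97 -0.   -0.4 ]
delta [-0.0001 -0.0005  0.0012] [0.0003 0.0011 0.0005] rows>=0.0
beam [ 573.56606601 -125.32732003  103.00329646] along 80.14254364767334 x-off 0.42816067881209213 y-off 0.9657581350772007
[[37.74471593 44.63491238]]
```

View pics/sc4.png

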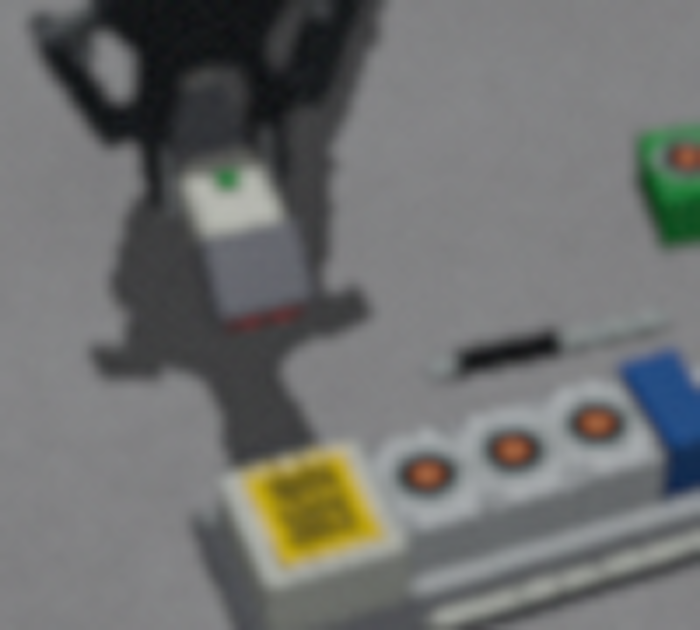

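Red window is at about (265,318) and predicted at (264,312), so the aim checks out. Holding now.

Emit:
drive_tool(
  deltas="0 0 0 0 0 0 20;0 0 0 0 0 0 20;0 0 0 0 0 0 20;0 0 0 0 0 0 20;0 0 0 0 0 0 20;0 0 0 0 0 0 20;0 0 0 0 0 0 20;0 0 0 0 0 0 20",
)

```text
time_s: 47.42
position: [499.5, -125.4, 107.2]
tool_rot: [3.142, -0.001, -3.14]
wrist_force: [-0.2, 0.2, -1.5]
finger_gap: 0.384
```

Emit:
drive_tool(
  deltas="0 0 0 0 0 0 20;0 0 0 0 0 0 20;0 0 0 0 0 0 20;0 0 0 0 0 0 20;0 0 0 0 0 0 20;0 0 0 0 0 0 20;0 0 0 0 0 0 20;0 0 0 0 0 0 20",
)

```text
time_s: 48.08
position: [499.5, -125.3, 107.2]
tool_rot: [3.142, -0.001, -3.14]
wrist_force: [-0.1, 0.8, -1.4]
finger_gap: 0.386
```

Emit:
drive_tool(
  deltas="0 0 0 0 0 0 20;0 0 0 0 0 0 20;0 0 0 0 0 0 20;0 0 0 0 0 0 20;0 0 0 0 0 0 20;0 0 0 0 0 0 20;0 0 0 0 0 0 20;0 0 0 0 0 0 20",
)

```text
time_s: 48.75
position: [499.5, -125.4, 107.2]
tool_rot: [3.142, -0.001, -3.14]
wrist_force: [0.5, -1.1, -1.4]
finger_gap: 0.387
```

Emit:
drive_tool(
  deltas="0 0 0 0 0 0 20;0 0 0 0 0 0 20;0 0 0 0 0 0 20;0 0 0 0 0 0 20;0 0 0 0 0 0 20;0 0 0 0 0 0 20;0 0 0 0 0 0 20;0 0 0 0 0 0 20",
)

```text
time_s: 49.42
position: [499.5, -125.4, 107.2]
tool_rot: [3.142, -0.001, -3.14]
wrist_force: [-0.9, -0.0, -1.1]
finger_gap: 0.386
```

Run:
```python
from rail import *
st();delta([496.6,380.9,160],yaw=np.pi+.203)
```

```text
t49.42 p [ 499.5 -125.4  107.2] rpy [ 3.142e+00 -1.000e-03 -3.140e+00] F [-0.9 -0.  -1.1] gap 0.386 q [-0.4   0.27 -0.33  0.97 -0.   -0.4 ]
delta [ 1.000e-04 -9.000e-04 -2.018e-01] [ 0.0023  0.5063 -0.0527] rows>=12.2
```

Emit:
drive_tool(
  deltas="0 0 0 0 0.01 -0.02 20;0 0 -0.02 0 0.035 -0.045 20;0 0 -0.04 0 0.07 -0.0527 20;0 0 -0.06 0 0.105 -0.0527 20;0 0 -0.08 0 0.14 -0.0527 20;0 0 -0.1 0 0.175 -0.0527 20;0 0 -0.12 0 0.21 -0.0527 20;0 0 -0.14 0 0.245 -0.0527 20",
)

```text
time_s: 50.08
position: [499.0, 121.3, 160.2]
tool_rot: [3.141, -0.0, -3.0]
wrist_force: [0.4, -0.2, -1.4]
finger_gap: 0.382
```

Run:
```python
from rail import *
st();delta([496.6,380.9,160],yaw=np.pi+.203)
```

```text
t50.08 p [499.  121.3 160.2] rpy [ 3.141 -0.    -3.   ] F [ 0.4 -0.2 -1.4] gap 0.382 q [ 0.08  0.23 -0.24  1.1   0.   -0.06]
delta [ 0.0002 -0.0004 -0.061 ] [-3.440e-02  2.573e-01  2.000e-04] rows>=6.2
```

Emit:
drive_tool(
  deltas="0 0 -0.02 -0.005 0.035 0 20;0 0 -0.04 -0.0095 0.07 0 20;0 0 -0.06 -0.014 0.105 0 20;0 0 -0.06 -0.019 0.14 0 20;0 0 -0.06 -0.024 0.175 0 20;0 0 -0.06 -0.028 0.21 0 20;0 0 -0.06 -0.032 0.235 0 20;0 0 -0.06 -0.034 0.25 0 20",
)

```text
time_s: 50.75
position: [497.2, 375.1, 159.6]
tool_rot: [3.141, -0.001, -2.938]
wrist_force: [0.3, -0.5, -2.1]
finger_gap: 0.388
```

Emit:
drive_tool(
  deltas="0 0 0 0 0.002 0 20;0 0 0 0 0.002 0 20;0 0 0 0 0.002 0 20;0 0 0 0 0.002 0 20",
)

```text
time_s: 51.08
position: [497.3, 372.7, 159.9]
tool_rot: [-3.141, -0.001, -2.942]
wrist_force: [-0.2, -0.1, -1.5]
finger_gap: 0.388
```

Run:
```python
from rail import *
st();delta([496.6,380.9,100],yaw=np.pi+.203);f=grab("wrist","w32")
```

```text
t51.08 p [497.3 372.7 159.9] rpy [-3.141e+00 -1.000e-03 -2.942e+00] F [-0.2 -0.1 -1.5] gap 0.388 q [0.51 0.43 0.04 1.18 0.   0.31]
delta [-0.0003 -0.0014 -0.003 ] [-0.001   0.0082  0.0599] rows>=1.4
```

View pics/w32.png

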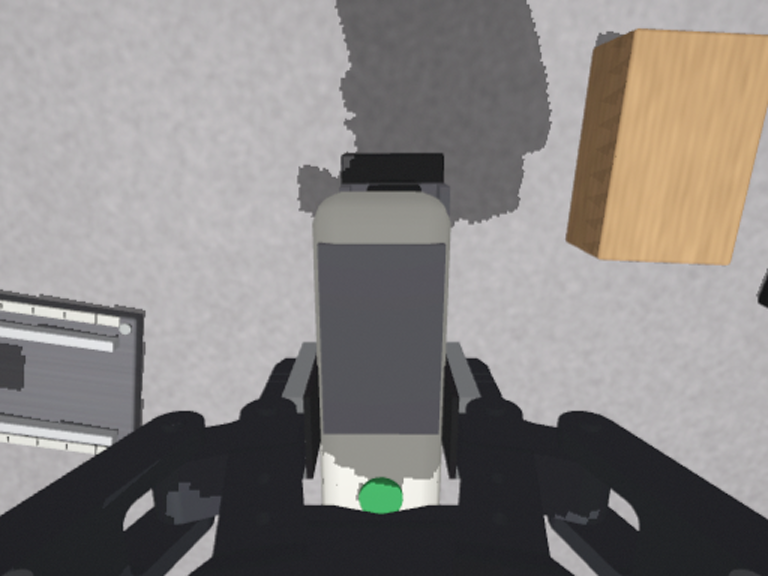

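Emit:
drive_tool(
  deltas="0 0 -0.003 -0.0005 0.004 0.01 20;0 0 -0.003 -0.001 0.008 0.03 20;0 0 -0.003 -0.001 0.008 0.055 20;0 0 -0.003 -0.001 0.008 0.072 20;0 0 -0.003 -0.001 0.008 0.08 20;0 0 -0.003 -0.001 0.008 0.082 20;0 0 -0.003 -0.001 0.008 0.082 20;0 0 -0.003 -0.001 0.008 0.082 20",
)

```text
time_s: 51.8
position: [497.4, 382.1, 78.9]
tool_rot: [3.141, 0.001, -2.938]
wrist_force: [-0.1, -0.1, -1.5]
finger_gap: 0.39
```

Emit:
drive_tool(
  deltas="0 0 0 0 0 0 20;0 0 0 0 0 0 20;0 0 0 0 0 0 20",
)

```text
time_s: 52.05
position: [497.2, 382.3, 79.0]
tool_rot: [3.141, 0.001, -2.937]
wrist_force: [0.9, -0.4, -1.8]
finger_gap: 0.384
```

Run:
```python
from rail import *
st();delta([496.6,380.9,46],yaw=np.pi+.203);f=grab("wrist","w33")
```

```text
t52.05 p [497.2 382.3  79. ] rpy [ 3.141e+00  1.000e-03 -2.937e+00] F [ 0.9 -0.4 -1.8] gap 0.384 q [ 0.53  0.49 -0.07  1.01  0.    0.32]
delta [0.0008 0.0008 0.0012] [ 0.0009 -0.0013  0.033 ] rows>=0.8
```

View pics/w33.png

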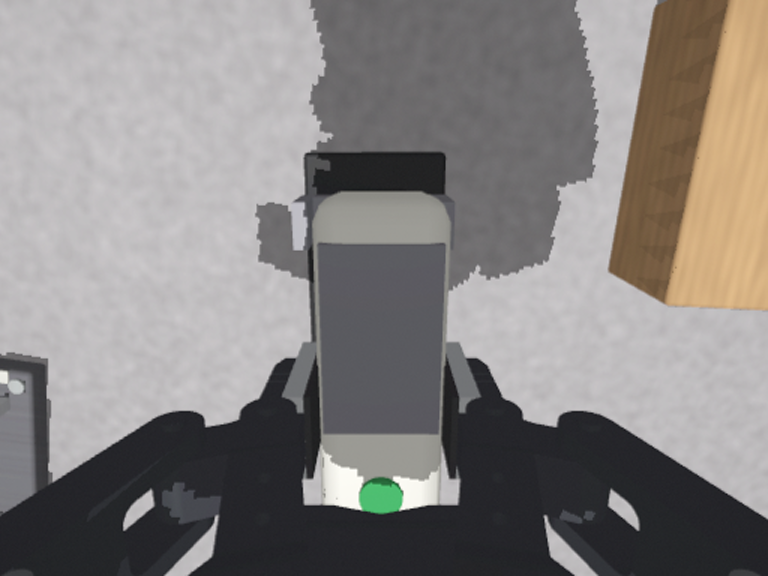

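Emit:
drive_tool(
  deltas="0 0 0 0.0009 -0.0015 0 20;0 0 0 0.0009 -0.0015 0.006 20;0 0 0 0.0009 -0.0015 0.013 20;0 0 0 0.0009 -0.0015 0.02 20;0 0 0 0.0009 -0.0015 0.026 20;0 0 0 0.0009 -0.0015 0.03 20;0 0 0 0.0009 -0.0015 0.032 20;0 0 0 0.0009 -0.0015 0.032 20",
)

```text
time_s: 52.77
position: [495.6, 380.1, 45.7]
tool_rot: [-3.141, -0.002, -2.937]
wrist_force: [-0.1, 0.2, -1.8]
finger_gap: 0.39
```

Emit:
drive_tool(
  deltas="0 0 0 0 0 0.001 20;0 0 0 0 0 0.002 20;0 0 0 0 0 0.002 20",
)

```text
time_s: 53.02
position: [496.0, 380.3, 45.5]
tool_rot: [3.141, -0.0, -2.937]
wrist_force: [-4.1, -2.4, 9.0]
finger_gap: 0.385
```

Seated: contact at z 45.5, the same height as when gripped. Release gently and rise straight.

Emit:
drive_tool(
  deltas="0 0 0 0 0 -0.001 45;0 0 0 0 0 -0.001 60;0 0 0 0 0 -0.001 65;0 0 0 0 0 -0.001 65;0 0 0 0 0 -0.02 65;0 0 0 0 0 -0.05 65;0 0 0 0 0 -0.085 65;0 0 0 0 0 -0.1 65",
)

```text
time_s: 53.68
position: [497.6, 381.2, 148.0]
tool_rot: [3.14, 0.004, -2.937]
wrist_force: [1.0, 1.0, 1.3]
finger_gap: 0.646
```

Emit:
drive_tool(
  deltas="0 0 0 0 0 -0.02 65;0 0 0 0 0 -0.02 65;0 0 0 0 0 -0.02 65;0 0 0 0 0 -0.02 65",
)

```text
time_s: 54.02
position: [495.8, 380.1, 162.9]
tool_rot: [-3.141, -0.002, -2.937]
wrist_force: [0.4, 0.2, -1.2]
finger_gap: 0.653
```

Run:
```python
from rail import *
st();f=grab("wrist","w34");grab("scene","sc5",(150,120,450,320),2.5);np.save("f.npy",f,allow_pickle=True)
```

```text
t54.02 p [495.8 380.1 162.9] rpy [-3.141e+00 -2.000e-03 -2.937e+00] F [ 0.4  0.2 -1.2] gap 0.653 q [0.53 0.44 0.06 1.19 0.   0.32]
```

View pics/w34.png

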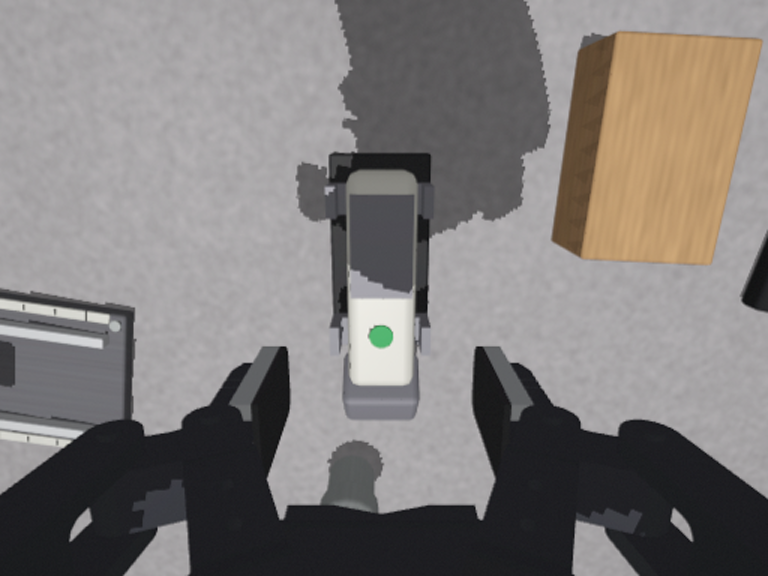

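View pics/sc5.png

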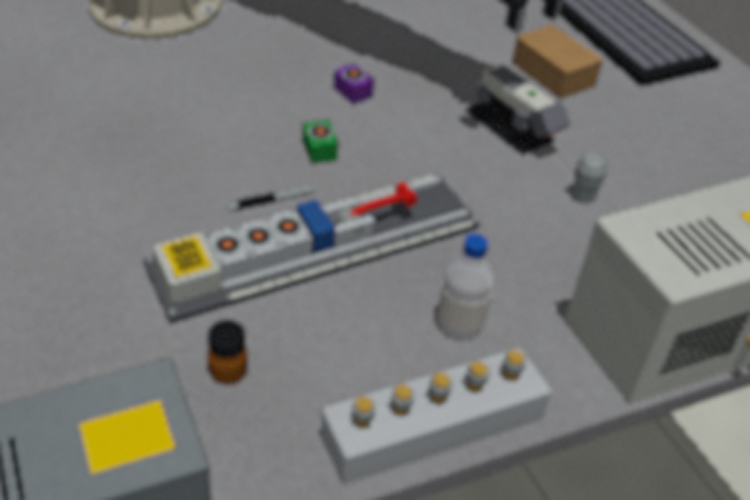

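Run:
```python
from rail import *
grab("top","top4",(150,130,340,270),4); delta([560,80,230],yaw=np.pi/2)
```

```text
delta [-0.0037 -0.002   1.775 ] [-0.0023 -0.3067 -0.0676] rows>=14.2
```

View pics/top4.png

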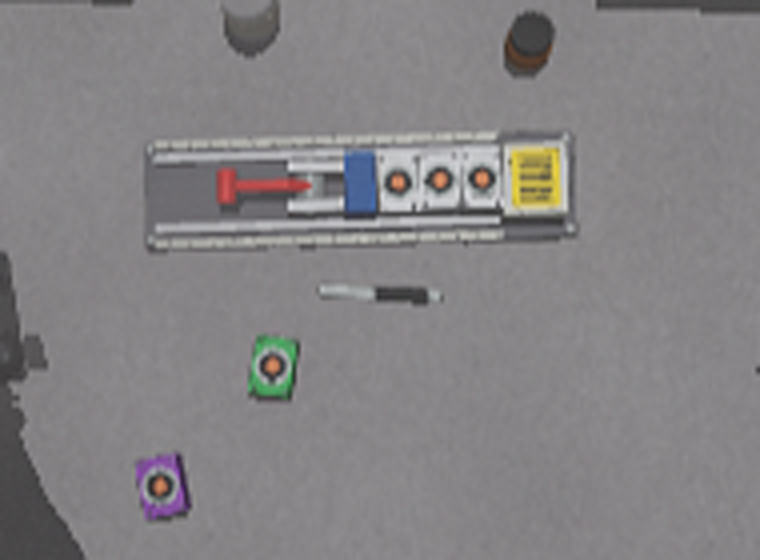

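```bash
python3 -c "
from h import *
st(); print(robot.sign_off())"
```

```text
t54.17 p [495.3 379.8 162.2] rpy [-3.141 -0.004 -2.937] F [-0.1 -0.3 -0.6] gap 0.652 q [0.53 0.44 0.06 1.2  0.   0.32]
the job is handed in; nothing more can be done
None
```

The rail is loaded and clamped, the label has been scanned, and the scanner is back in its cradle. I handed the job in at about 54 s of the 210 s allowed. The hand-in gave no verdict.

- **Lever and stop, opening:** I flipped the lever up to about 1.0 rad and slid the stop back to about 186 mm.
- **Cells:** there were three aluminium cells on the bench, and all three stand in the channel against the end block. The green and purple look-alikes were left alone.
- **Clamping:** the first time I closed the lever, the stop slid back about 6 mm. I lifted the lever to about 0.6 rad, pushed the stop snug again with 20 N, and closed it with a straight push down. That push bottomed out at about 21 N.
- **Scan:** the beam was held for about 2.7 s, roughly 80 mm from the label and about 1 mm off its centre by calculation. The red window appeared within 1 pixel of where I predicted it in the scene picture.

**Last checks:**
- **Stop:** it read 114.6 mm after clamping, against 114 mm for a closed row.
- **Cells:** the two cells I could measure then were within 1 mm of their places. The one at the end block was only checked by eye.
- **Row and scanner:** the final pictures show the row closed, the lever down, and the scanner seated with its head the same way as before.
- **Bench:** nothing looked moved in those pictures. They did not show every bystander, and I did not measure any of them.

**Uncertain:**
- **Lever angle:** I judged it down (about 0 rad) from the height where the push stopped and from the pictures. I did not measure it directly.
- **First closing:** that push reached 41 N at the fingertips. I assumed the 40 N limit on the arm and gripper body does not cover the fingertips.

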